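# Fetch the white box from the T-handle chest

## Robot

A 6-joint arm with a two-finger parallel gripper is mounted at the origin on a cart in front of the work surface, level with it; the furniture and walls round the work are solid. World frame = base frame: x ahead of the robot, y to its left, z up, the work surface at z = 0. Lengths are in m, angles in rad, forces in N, time in s.
With the tool pointing down it reaches from about 0.35 to 0.925 m from the base axis. Payload 6.4 kg.
Tool frame: the origin (TCP) lies midway between the tips of the shut fingers; the grasp point (between the pads) lies 19 mm behind it; z points along the fingers, y is the direction in which the jaws open and shut (so a half turn about z gives the same grasp; the last joint's range is limited). The gripper opens to 85 mm and grips with 20 to 120 N. Pads are 22 mm wide; open, the fingers measure 114 mm over their backs; the gripper's body (76 mm by 85 mm) begins 54 mm behind the grasp point. The pads swing forward as they close: fully open they stand 13 mm farther back than shut.
Start: joints at [1.04, 0.245, 1.558, -0, 1.339, -0.174], TCP at [0.227, 0.609, 0.231] pointing down, gripper open.
Joint ranges: [-3.13, 3.13], [-1.02, 2.26], [0.13, 2.54], [-0.95, 4.09], [0.21, 2.88], [-2.74, 2.74]. Speed limits (rad/s): [2.57, 2.57, 3.14, 3.14, 3.14, 3.14].

## Interface

Orientations are given as a unit quaternion [x, y, z, w].
In Python, from workcell import sensors, capture, calibration, close_job, spotter gives the robot as it stands.
- The arm moves only by the tool jog_arm, never from a script. Its argument "motion" is a list of rows, each an object with "fingers": the closure, from -1 (fully open) to 1 (shut); "translation": the shift along the tool's x, y, z in m, a list of three; "spin": the turn about the tool's z in degrees. In form: [{"fingers": fingers, "translation": [dx, dy, dz], "spin": spin}, ...]. A call has 1 to 8 rows; each row shifts and turns the commanded pose from where the row before left it, along the tool's axes as they then stand; what a row does not reach is not made up. A row lasts 1/8 s, in which the tool goes at most 62.5 mm and 10.7 degrees, less where a joint would pass 70% of its speed; a pose out of reach is approached as far as the arm can. A call with a gripper value outside its range is refused whole. The fingers move at their own pace and stop on an object; the grip force is fixed at half the most. Time passes only in rows, so rows that do not move let the fingers close. It gives the time, the measured TCP pose, the force and the opening at its end, in the units of the state.
- sensors.observe(): the state, without advancing time (a new reading comes with each control period).
- capture(name): name is "scene" or "top" or "wrist"; returns the picture (384x512x3 uint8, blue, green, red); there is no depth.
- calibration(name): a dict with "fx", "fy", "cx", "cy" (pixels), "dist_coeffs" ([k1, k2, p1, p2, k3] as OpenCV has them; the pictures are not rectified), "rvec" (rotation vector, rad) and "tvec" (3), from world to camera coordinates, as OpenCV has them; the wrist camera has in their place "hand_eye" (4x4, takes a point from camera to tool coordinates, whose origin is the TCP and whose axes are the flange's). Camera axes: x right, y down, z forward; pixel columns grow to the right and rows downward; lengths in m; the calibration is good to about 2 mm. A picture is of the moment at which its call begins: read the wrist's pose just before it. calibration takes no time and is no camera call.
- close_job(): hands the job in, once; it reports no verdict.
Trained networks look in the newest picture that a camera, given by its name, has taken for a name from the list of things; names that differ only in an ending like _2 or _b are one class to them, and where a whole thing is asked for, a point or a joint stands for the part that bears it (a point fixed in the world has none). Each returns a list of dicts, best first, with "confidence" (0 to 1); they miss things now and then, are a little off and sometimes report something else, mostly with a low value. They report only what shows in the picture. A call takes as long as a camera call.
- spotter.look_for(camera, label): "location" ([column, row] in pixels, amid what is visible of it).
The state is a dict: "time_s": time; "q": joint angles; "joint_vel": joint speeds; "joint_torque": joint torques, N m; "tool_pos": TCP position; "orientation": TCP orientation; "wrist_force": force on the tool from outside, world axes, zero at the start; "ft_torque": the same for the moment, N m; "gripper_width": finger opening in m.
Only numpy, scipy, OpenCV 4.12 (cv2) and the standard library are available. Lean on these libraries where they do the work, as an engineer would, in place of code of your own. Each camera call takes 0.05 s, during which the arm holds its last target.

## Task

Open the grey chest: push its red button so that the steel T-handle pops up, turn the handle counterclockwise to its stop to unlatch, and slide the cover fully open. Then lift out the white card box, which in the chest can be gripped only across its width, put it down on the bench, take it again by its two ends and set it gently, flat and right way up, on the floor of the plywood holder between the two tall cheeks. Leave the cover open and the other things on the bench alone.

Things in the scene. Friction and masses are not known exactly. Their poses are not given: they have to be found in the camera images.
- chest: Grey steel chest fixed on the bench, 96 wide (its x) by 270 long (its y) by 75 high; origin at the centre of its underside, z up. Its long axis (+y) points roughly away from the robot. The open-topped bay is in the -y half, at first under the cover: inside 68 (x, -34 to +34) by 120 (y, -127 to -7), floor at z = 18, side walls up to 60 with guide rails on them up to 75. A closed deck with its top at z = 46 fills the +y half; the cover slides over it.
- cover (a joint): Slide of the aluminium cover (82 x 130 x 9, top face at chest z = 70) along chest +y, in m: 0 closed, 0.128 fully open, at its stop. Latched (2.5 mm of play) until the handle is turned; then it takes about 2 N to slide, stays where it is left, and is moved by the raised T-handle.
- release_button (a joint): Travel of the red push button, m: 0 out, 0.006 fully in; spring-loaded, about 4 N in all. From about 0.005 a small steel tongue is drawn off the end of the T-handle and the handle springs up by itself and stays up. The button returns when let go.
- button_top (a point): Centre of the top face of the round red button (20 diameter), which moves with cover and button. It starts 13 above the cover's top face, at chest (0, -20, 83), 67 beyond the T-handle's axis towards chest +y; it is pressed straight down. The black bezel (16 high) of the handle ends 28 before the button's centre; the steel tongue on its end reaches 20 above the cover and is drawn 6 back towards the button.
- handle_pop (a joint): Lift of the T-handle out of its bezel, m: 0 sunk flush and held down, 0.026 fully popped up (spring-held by about 3 N). While sunk it cannot be gripped or turned.
- handle_turn (a joint): Turn of the T-handle about its upright axis, rad, counterclockwise seen from above: 0 latched, bar along the chest's y; 1.45 at its stop. Unlatched beyond about 1.15. About 0.15 N m of friction; it stays where it is left.
- handle_bar (a point): Centre of the steel T-handle's bar, 64 long, 14 wide, 14 high; its own y axis runs along the bar and turns with it. Latched at chest (0, -87, 79); moves up 26 when popped and along with the cover. Popped up, its underside stands 12 above the top edge of the bezel (30 x 78, 16 above the cover's top), so that fingertips may go 18 below the bar's centre.
- white_box: White card box, 47 (its x) by 62 (its y) by 26 high (z), 25 to 60 g; origin at the centre of its underside. It starts upright in the chest's bay with its y along the chest's x: its 62 length nearly fills the 68 bay width, while 30 or more is free beside each of its long sides.
- holder: Plywood box holder fixed on the bench; origin at the centre of its underside, z up. Base 76 (x) by 80 (y) by 12 high; two cheeks along its y, 7 thick and 72 long, with a clear gap of 56 between them (x from -28 to +28) up to z = 38; above that they splay outward as a lead-in, to a gap of about 72 at their tops, z = 57. Both y ends are open but for lips 4 high at y = +-35 to +-38 on the base.
- holder_floor (a point): Centre of the holder's floor between the cheeks, 12 above the holder's origin, same axes. The white box belongs here, its y along the holder's y (either way round), its underside on this floor.
- lens_blank_2: Bystander: clear round lens blank, 53 diameter, 7 high, on the bench left of the chest; origin at the centre of its underside.
- card_box_c: Bystander: brown card box, 48 x 64 x 28, far right; origin at the centre of its underside.
- brush: Bystander: dust brush with a wooden handle, 27 x 163 x 12, on the bench left of the chest; origin at the centre of its underside.
- part_tin: Bystander: round tin, white with a dark green lid, 67 diameter, 32 high, beyond the holder; origin at the centre of its underside.
- screwdriver: Bystander: screwdriver with a yellow handle, 186 long, 25 high, right of the holder; origin at the centre of its underside.
- sanding_block: Bystander: brown cork sanding block, 46 x 76 x 26, right of the chest near the front edge of the bench; origin at the centre of its underside. Between it and the holder, about 0.43 m ahead of the robot and 0.03 m to its left, the bench is bare: room for the change of grip. From 0.51 m ahead the machine's starter box stands there, 250 high.

How it is judged:
By the outcome, as a careful person would: the job done as asked, in the order asked, and still so for the second after the job is handed in, with the robot touching nothing.
It also fails if it takes over 70 s, if anything falls off the work surface, if the arm or the gripper's body presses on something with over 40 N, if the wrist force passes 120 N, or if a joint passes its speed limit or range.

## Working session

There is one attempt and no reset: what is moved stays moved. The work goes in short steps, Python scripts to look and compute and a tool call to move; the robot and the scene stay as the last step left them, time stands still between calls to the robot, and variables do not carry over. Pictures are saved under pics/ and viewed, and the job is handed in when it is done.

Besides the shell and the picture viewer there is one more tool, called after ">>>" as name([rows], argument=value, ...), one row to a line, values as JSON. jog_arm: Moves the arm, as the interface text tells. Its arguments: {"type":"object","properties":{"motion":{"type":"array","items":{"type":"object","properties":{"fingers":{"type":"number"},"translation":{"type":"array","items":{"type":"number"}},"spin":{"type":"number"}}}}},"required":["motion"]}

```bash
ls; mkdir -p pics
python3 - <<'E'
from workcell import sensors, capture, calibration
import cv2
print(sensors.observe())
for n in ["scene","top","wrist"]:
    cv2.imwrite(f"pics/{n}0.png",capture(n)); print(n,calibration(n))
E
```

```text
pics
{'time_s': 0.0, 'q': array([ 1.03987237e+00,  2.45764028e-01,  1.55904926e+00,  3.88590101e-05,
        1.33866282e+00, -1.74106009e-01]), 'joint_vel': array([-0.00119951, -0.00068835, -0.0010345 , -0.00063266, -0.00184819,
        0.00109922]), 'joint_torque': array([-2.94826656e-03, -4.29514110e+01, -3.26121676e+01, -3.66375853e-04,
        5.34288221e-03, -1.12354746e-05]), 'tool_pos': array([0.2267425 , 0.60857239, 0.23019337]), 'orientation': array([ 1.77468364e-01,  9.84126055e-01, -8.77292112e-04, -3.42882064e-04]), 'wrist_force': array([-0.14052403,  0.73538956,  0.32226643]), 'ft_torque': array([-0.00790624, -0.00414639,  0.01016162]), 'gripper_width': 0.08539291558151561}
scene {'fx': 440.4650094650346, 'fy': 440.4650094650346, 'cx': 255.793771867828, 'cy': 188.6505582595691, 'dist_coeffs': array([0.03172092, 0.        , 0.        , 0.        , 0.        ]), 'rvec': array([ 0.83895384, -2.29932561,  1.39498061]), 'tvec': array([0.41531012, 0.19003137, 1.35972517])}
top {'fx': 458.734041852263, 'fy': 458.734041852263, 'cx': 253.64884970205253, 'cy': 191.32329312909803, 'dist_coeffs': array([0.02103025, 0.        , 0.        , 0.        , 0.        ]), 'rvec': array([ 2.13528278, -2.19059649,  0.15439063]), 'tvec': array([0.07309609, 0.46916592, 1.64425817])}
wrist {'fx': 275.27612152638545, 'fy': 275.27612152638545, 'cx': 255.86027015030388, 'cy': 189.68365651045323, 'dist_coeffs': array([-0.06610558,  0.        ,  0.        ,  0.        ,  0.        ]), 'hand_eye': array([[ 1.60800876e-04, -9.50661205e-01, -3.10230957e-01,
         7.90244877e-02],
       [ 9.99999831e-01,  3.26213310e-04, -4.81310734e-04,
        -7.10159840e-04],
       [ 5.58764910e-04, -3.10230827e-01,  9.50661097e-01,
        -1.42971455e-01],
       [ 0.00000000e+00,  0.00000000e+00,  0.00000000e+00,
         1.00000000e+00]])}
```

View pics/scene0.png

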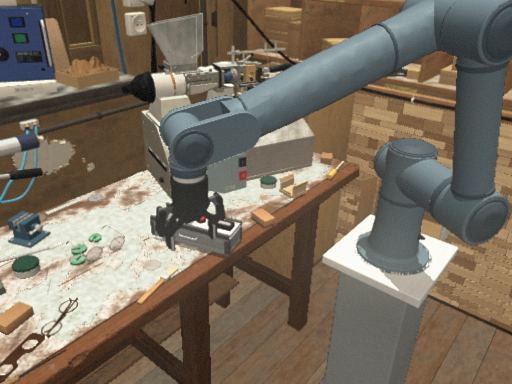

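View pics/top0.png

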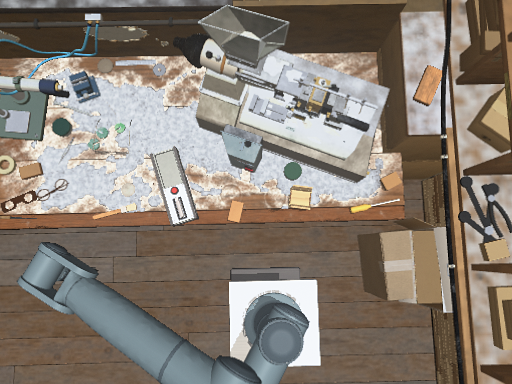

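View pics/wrist0.png

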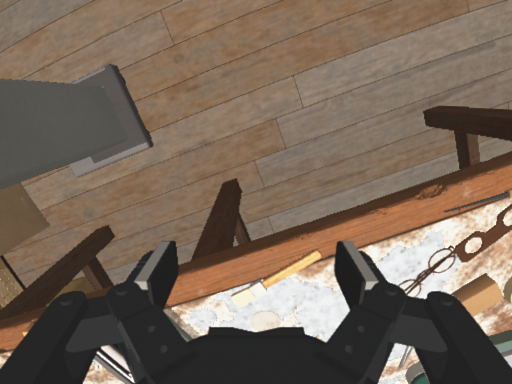

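```bash
cat > h.py <<'E'
import numpy as np, cv2
from scipy.spatial.transform import Rotation as R
from workcell import sensors, capture, calibration, spotter
def K(c): return np.array([[c['fx'],0,c['cx']],[0,c['fy'],c['cy']],[0,0,1.]])
def extr(name,s=None):
    c=calibration(name)
    if name!='wrist':
        Rm=cv2.Rodrigues(c['rvec'])[0]; t=c['tvec']; return c,Rm,t
    s=s or sensors.observe()
    T=np.eye(4);T[:3,:3]=R.from_quat(s['orientation']).as_matrix();T[:3,3]=s['tool_pos']
    M=np.linalg.inv(T@c['hand_eye']); return c,M[:3,:3],M[:3,3]
def ray(name,uv,z,s=None):
    c,Rm,t=extr(name,s)
    p=cv2.undistortPoints(np.array(uv,float).reshape(-1,1,2),K(c),c['dist_coeffs']).reshape(-1,2)
    d=np.c_[p,np.ones(len(p))]@Rm; o=-Rm.T@t
    return o+d*((z-o[2])/d[:,2])[:,None]
def proj(name,P,s=None):
    c,Rm,t=extr(name,s)
    return cv2.projectPoints(np.array(P,float).reshape(-1,1,3),cv2.Rodrigues(Rm)[0],t,K(c),c['dist_coeffs'])[0].reshape(-1,2)
def chest(P,pose):
    x,y,a=pose; P=np.array(P,float).reshape(-1,3)/1000
    return np.c_[x+np.cos(a)*P[:,0]-np.sin(a)*P[:,1], y+np.sin(a)*P[:,0]+np.cos(a)*P[:,1],P[:,2]]
E
python3 - <<'E'
from h import *
im=cv2.imread('pics/top0.png')
cv2.imwrite('pics/topc.png',cv2.resize(im[130:240,130:210],None,fx=7,fy=5.4,interpolation=cv2.INTER_CUBIC)[:, :])
cv2.imwrite('pics/toph.png',cv2.resize(im[150:230,220:320],None,fx=7,fy=7,interpolation=cv2.INTER_CUBIC))
capture('top')
for l,z in [('release_button',.083),('handle_bar',.079),('chest',.06),('holder',.03),('sanding_block',.02),('part_tin',.03),('brush',.01),('lens_blank_2',.005)]:
    r=spotter.look_for('top',l)
    for d in r[:2]: print(l,d,ray('top',d['location'],z).round(4))
E
```

```text
handle_bar {'location': [294.7, 171.7], 'confidence': 0.67} [[ 0.5314 -0.0861  0.079 ]]
handle_bar {'location': [178.1, 207.2], 'confidence': 0.53} [[0.4149 0.3288 0.079 ]]
chest {'location': [175.1, 186.0], 'confidence': 0.61} [[0.4931 0.3419 0.06  ]]
holder {'location': [299.6, 196.5], 'confidence': 0.81} [[ 0.4476 -0.1059  0.03  ]]
sanding_block {'location': [234.8, 212.1], 'confidence': 0.48} [[0.3974 0.1316 0.02  ]]
sanding_block {'location': [297.8, 196.2], 'confidence': 0.21} [[ 0.45   -0.1005  0.02  ]]
part_tin {'location': [234.1, 213.3], 'confidence': 0.24} [[0.3923 0.134  0.03  ]]
brush {'location': [233.6, 214.3], 'confidence': 0.63} [[0.3903 0.1364 0.01  ]]
brush {'location': [121.5, 209.6], 'confidence': 0.52} [[0.418  0.5449 0.01  ]]
lens_blank_2 {'location': [127.0, 190.9], 'confidence': 0.45} [[0.4871 0.5268 0.005 ]]
lens_blank_2 {'location': [360.1, 210.9], 'confidence': 0.29} [[ 0.3915 -0.3301  0.005 ]]
```

View pics/topc.png

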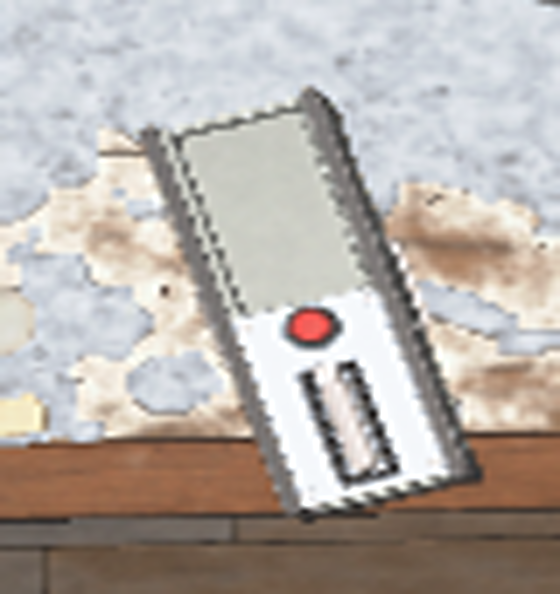

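View pics/toph.png

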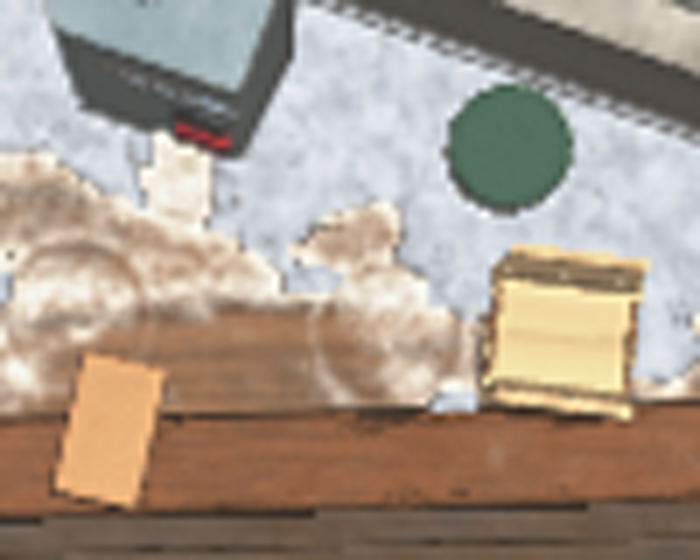

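```bash
cat >> h.py <<'E'
from scipy.optimize import least_squares
def fit(name,P,uv,x0,s=None):
    r=least_squares(lambda p:(proj(name,chest(P,p),s)-uv).ravel(),x0,loss='soft_l1'); return r.x, np.abs(r.fun).reshape(-1,2).round(2)
E
python3 - <<'E'
from h import *
P=[[0,-20,83],[0,-87,79],[-48,-135,75],[48,-135,75],[-48,135,75],[48,135,75]]
uv=np.array([[174.6,190.6],[179.9,207.8],[172.1,225.4],[198.3,218.5],[151.7,155],[175,147]])
p,r=fit('top',P,uv,[.5,.34,-1.3+np.pi/2]);
print(p,r)
p[2]=p[2]
print(chest([[0,-20,83],[0,-87,79],[0,-67,18],[0,-135,75]],p))
print(ray('top',[[220+90/7,150+352/7],[220+165/7,150+370/7],[220+132/7,150+505/7],[220+55/7,150+492/7]],.026))
print('tin',ray('top',[220+510/7,150+148/7],.032))
print('holder',ray('top',[[220+512/7,150+247/7],[220+647/7,150+263/7],[220+632/7,150+415/7],[220+485/7,150+400/7]],.057))
E
```

```text
[ 0.49168511  0.34451301 -1.28050615] [[0.39 0.26]
 [0.84 1.2 ]
 [0.34 0.93]
 [0.29 0.69]
 [1.97 0.68]
 [0.56 0.79]]
[[0.47252189 0.33878841 0.083     ]
 [0.40832512 0.31961098 0.079     ]
 [0.42748833 0.32533559 0.018     ]
 [0.3623334  0.30587193 0.075     ]]
[[0.44026243 0.13763849 0.026     ]
 [0.42987081 0.09884018 0.026     ]
 [0.36011796 0.11756728 0.026     ]
 [0.36786595 0.15724032 0.026     ]]
tin [[ 0.5415666  -0.08458899  0.032     ]]
holder [[ 0.48574064 -0.08106585  0.057     ]
 [ 0.4757406  -0.15016065  0.057     ]
 [ 0.39765574 -0.13914088  0.057     ]
 [ 0.40721817 -0.06431346  0.057     ]]
```

```bash
cat >> h.py <<'E'
import json,math
def plan(pos,xdeg,n=None,fingers=-1,vmax=.06,s=None):
    s=s or sensors.observe(); Rm=R.from_quat(s['orientation']).as_matrix()
    p=s['tool_pos'].copy(); d=np.array(pos)-p
    cur=math.degrees(math.atan2(Rm[1,0],Rm[0,0])); dy=(xdeg-cur+180)%360-180
    n=n or max(1,math.ceil(np.linalg.norm(d)/vmax),math.ceil(abs(dy)/10.5))
    rows=[]
    for i in range(n):
        t=np.round(Rm.T@(np.array(pos)-p)/(n-i),4); sp=round(-dy/n,2)
        p=p+Rm@t; rows.append({"fingers":fingers,"translation":t.tolist(),"spin":sp})
        Rm=Rm@R.from_euler('z',sp,degrees=True).as_matrix()
    print('cur',s['tool_pos'].round(4),round(cur,2),'n',n)
    for i in range(0,n,8): print(json.dumps(rows[i:i+8]))
E
python3 - <<'E'
from h import *
print(ray('top',[[222,150],[262,145],[255,170],[228,165]],.25).round(3))
plan([.42,.325,.25],16.6)
E
```

```text
[[0.578 0.163 0.25 ]
 [0.592 0.034 0.25 ]
 [0.511 0.059 0.25 ]
 [0.529 0.144 0.25 ]]
cur [0.227  0.6091 0.2313] 159.56 n 14
[{"fingers": -1, "translation": [-0.02, -0.0142, -0.0013], "spin": 10.21}, {"fingers": -1, "translation": [-0.0222, -0.0104, -0.0013], "spin": 10.21}, {"fingers": -1, "translation": [-0.0237, -0.0063, -0.0013], "spin": 10.21}, {"fingers": -1, "translation": [-0.0244, -0.002, -0.0013], "spin": 10.21}, {"fingers": -1, "translation": [-0.0244, 0.0023, -0.0014], "spin": 10.21}, {"fingers": -1, "translation": [-0.0236, 0.0066, -0.0013], "spin": 10.21}, {"fingers": -1, "translation": [-0.0221, 0.0107, -0.0014], "spin": 10.21}, {"fingers": -1, "translation": [-0.0198, 0.0145, -0.0013], "spin": 10.21}]
[{"fingers": -1, "translation": [-0.017, 0.0177, -0.0014], "spin": 10.21}, {"fingers": -1, "translation": [-0.0135, 0.0205, -0.0013], "spin": 10.21}, {"fingers": -1, "translation": [-0.0097, 0.0225, -0.0014], "spin": 10.21}, {"fingers": -1, "translation": [-0.0055, 0.0239, -0.0013], "spin": 10.21}, {"fingers": -1, "translation": [-0.0012, 0.0245, -0.0014], "spin": 10.21}, {"fingers": -1, "translation": [0.0031, 0.0244, -0.0013], "spin": 10.21}]
```

>>> jog_arm([
  {"fingers": 1,"translation": [-0.02,-0.0142,-0.0013],"spin": 10.2},
  {"fingers": 1,"translation": [-0.0222,-0.0104,-0.0013],"spin": 10.2},
  {"fingers": 1,"translation": [-0.0237,-0.0063,-0.0013],"spin": 10.2},
  {"fingers": 1,"translation": [-0.0244,-0.002,-0.0013],"spin": 10.2},
  {"fingers": 1,"translation": [-0.0244,0.0023,-0.0014],"spin": 10.2},
  {"fingers": 1,"translation": [-0.0236,0.0066,-0.0013],"spin": 10.2},
  {"fingers": 1,"translation": [-0.0221,0.0107,-0.0014],"spin": 10.2},
  {"fingers": 1,"translation": [-0.0198,0.0145,-0.0013],"spin": 10.2},
])

```text
time_s: 1.6
tool_pos: [0.3378, 0.4462, 0.2421]
orientation: [0.779, 0.627, 0.0, -0.0]
wrist_force: [0.7, -0.9, 0.1]
gripper_width: 0.0001
```

>>> jog_arm([
  {"fingers": 1,"translation": [-0.017,0.0177,-0.0014],"spin": 10.2},
  {"fingers": 1,"translation": [-0.0135,0.0205,-0.0013],"spin": 10.2},
  {"fingers": 1,"translation": [-0.0097,0.0225,-0.0014],"spin": 10.2},
  {"fingers": 1,"translation": [-0.0055,0.0239,-0.0013],"spin": 10.2},
  {"fingers": 1,"translation": [-0.0012,0.0245,-0.0014],"spin": 10.2},
  {"fingers": 1,"translation": [0.0031,0.0244,-0.0013],"spin": 10.2},
  {"fingers": 1,"translation": [0,0,0],"spin": 0},
])

```text
time_s: 2.48
tool_pos: [0.421, 0.3244, 0.2502]
orientation: [0.989, 0.145, 0.0, -0.0]
wrist_force: [0.2, 0.2, 0.3]
gripper_width: -0.0003
```

Run:
```python
from h import *
import pickle
s=sensors.observe(); im=capture('wrist'); pickle.dump(s,open('s1.pkl','wb'))
print(s['time_s'],s['tool_pos'],s['q'],R.from_quat(s['orientation']).as_matrix()[:,0])
cv2.imwrite('pics/w1.png',im)
for l,z in [('release_button',.083),('handle_bar',.079),('chest',.075)]:
    for d in spotter.look_for('wrist',l)[:2]: print(l,d,ray('wrist',d['location'],z,s).round(4))
```

```text
2.475 [0.42103134 0.3244286  0.25024327] [ 4.43034930e-01 -5.11234975e-02  1.84113357e+00  7.03336631e-05
  1.35110920e+00  1.72249833e+00] [9.57866176e-01 2.87214517e-01 4.57570138e-04]
release_button {'location': [254.3, 120.7], 'confidence': 0.59} [[0.4765 0.3418 0.083 ]]
handle_bar {'location': [248.2, 177.9], 'confidence': 0.93} [[0.4107 0.3297 0.079 ]]
chest {'location': [254.7, 98.7], 'confidence': 0.91} [[0.499  0.3481 0.075 ]]
```

View pics/w1.png

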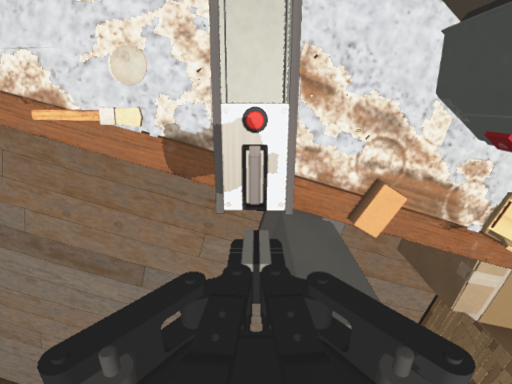

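Run:
```python
from h import *
im=cv2.imread('pics/w1.png')
cv2.imwrite('pics/w1c.png',cv2.resize(im[95:220,205:305],None,fx=6,fy=4.8*1,interpolation=cv2.INTER_CUBIC))
```

```text
(no output)
```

View pics/w1c.png

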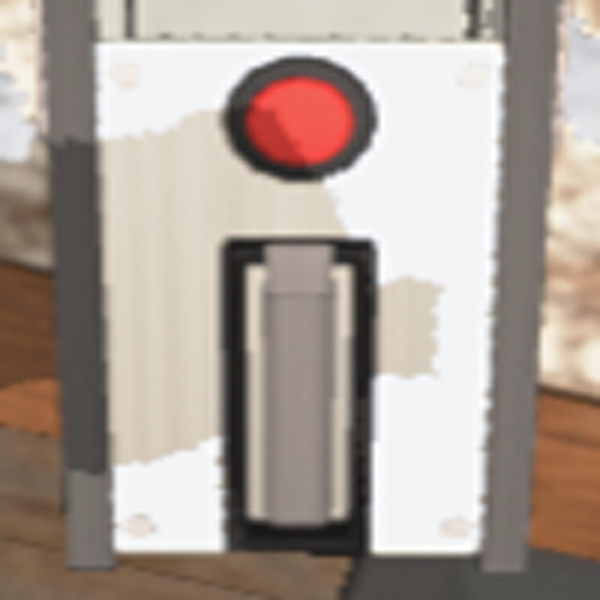

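```bash
cat >> h.py <<'E'
import pickle
E
python3 - <<'E'
from h import *
s=pickle.load(open('s1.pkl','rb'))
P=[[0,-20,83],[-15,-48,86],[15,-48,86],[-15,-126,86],[15,-126,86],[-48,-135,75],[48,-135,75]]
c=np.array([[301,120],[224,240],[375,240],[227,552],[369,552],[68,570],[525,570]])
uv=c/[6,4.8]+[205,95]-[.4,.4]
p,r=fit('wrist',P,uv,[.4917,.3445,-1.28],s)
print(p,np.degrees(p[2]));print(r)
print(chest([[0,-20,83],[0,-87,79],[0,-67,18]],p))
pickle.dump(p,open('chest.pkl','wb'))
b=chest([[0,-20,83]],p)[0]
plan([b[0],b[1],.115],16.6,fingers=1)
E
```

```text
[ 0.4974197   0.34755858 -1.28577688] -73.66958836565477
[[0.14 0.47]
 [0.87 0.28]
 [0.81 0.45]
 [0.73 0.08]
 [0.53 0.23]
 [0.04 0.53]
 [0.37 0.07]]
[[0.47822657 0.34193505 0.083     ]
 [0.41392961 0.32309625 0.079     ]
 [0.43312273 0.32871978 0.018     ]]
cur [0.4199 0.3258 0.2499] 16.88 n 3
[{"fingers": 1, "translation": [0.0202, 0.0005, 0.045], "spin": 0.09}, {"fingers": 1, "translation": [0.0202, 0.0005, 0.045], "spin": 0.09}, {"fingers": 1, "translation": [0.0202, 0.0004, 0.0449], "spin": 0.09}]
```

>>> jog_arm([
  {"fingers": 1,"translation": [0.0202,0.0005,0.045],"spin": 0.1},
  {"fingers": 1,"translation": [0.0202,0.0005,0.045],"spin": 0.1},
  {"fingers": 1,"translation": [0.0202,0.0004,0.045],"spin": 0.1},
  {"fingers": 1,"translation": [0,0,0.02],"spin": 0},
  {"fingers": 1,"translation": [0,0,0.01],"spin": 0},
  {"fingers": 1,"translation": [0,0,0],"spin": 0},
])

```text
time_s: 3.42
tool_pos: [0.4784, 0.3416, 0.0856]
orientation: [0.99, 0.144, 0.0, -0.0]
wrist_force: [0.6, -0.3, 0.3]
gripper_width: 0.0004
```

Run:
```python
from h import *
s=sensors.observe(); im=capture('wrist')
print(s['time_s'],s['tool_pos'],s['wrist_force'])
cv2.imwrite('pics/w2.png',im)
```

```text
3.425 [0.47844008 0.34159598 0.08558876] [ 0.58335907 -0.27812563  0.28092894]
```

View pics/w2.png

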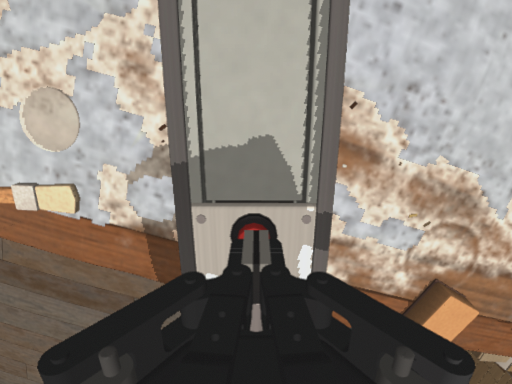

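Fingertips stand over the red button (about 253,232), well centred sideways. Now I press in small steps.

>>> jog_arm([
  {"fingers": 1,"translation": [0,0,0.003],"spin": 0},
  {"fingers": 1,"translation": [0,0,0.002],"spin": 0},
  {"fingers": 1,"translation": [0,0,0.002],"spin": 0},
  {"fingers": 1,"translation": [0,0,0.001],"spin": 0},
  {"fingers": 1,"translation": [0,0,0],"spin": 0},
])

```text
time_s: 4.1
tool_pos: [0.4796, 0.3417, 0.0776]
orientation: [0.99, 0.143, 0.001, -0.0]
wrist_force: [1.3, 1.2, 3.2]
gripper_width: -0.0
```

>>> jog_arm([
  {"fingers": 1,"translation": [0,0,0.001],"spin": 0},
  {"fingers": 1,"translation": [0,0,0.001],"spin": 0},
  {"fingers": 1,"translation": [0,0,0.0],"spin": 0},
])

```text
time_s: 4.47
tool_pos: [0.4798, 0.3418, 0.0768]
orientation: [0.99, 0.143, 0.001, -0.0]
wrist_force: [-0.6, 0.8, 11.3]
gripper_width: -0.0001
```

>>> jog_arm([
  {"fingers": 1,"translation": [0,0,0],"spin": 0},
  {"fingers": -1,"translation": [0,0,-0.03],"spin": 0},
  {"fingers": -1,"translation": [-0.01,0,-0.05],"spin": 0},
  {"fingers": -1,"translation": [-0.03,0,-0.05],"spin": 0},
  {"fingers": -1,"translation": [-0.027,0,-0.02],"spin": 0},
  {"fingers": -1,"translation": [0,0,0],"spin": 0},
])

```text
time_s: 5.22
tool_pos: [0.4138, 0.3222, 0.2259]
orientation: [0.99, 0.143, 0.001, -0.0]
wrist_force: [0.4, 0.8, 1.0]
gripper_width: 0.0855
```

Run:
```python
from h import *
s=sensors.observe(); im=capture('wrist'); pickle.dump(s,open('s3.pkl','wb'))
print(s['time_s'],s['tool_pos'],s['wrist_force'])
cv2.imwrite('pics/w3.png',im)
p=pickle.load(open('chest.pkl','rb'))
print(proj('wrist',chest([[0,-119,105+7],[0,-55,105+7],[0,-20,83]],p),s))
for d in spotter.look_for('wrist','handle_bar')[:2]: print(d,ray('wrist',d['location'],.112,s).round(4))
```

```text
5.225 [0.41381863 0.3221712  0.22593971] [0.35129662 0.78240733 0.95148131]
[[253.8837288  215.4646953 ]
 [253.94234637 152.84390668]
 [254.16882454 113.23990087]]
{'location': [249.8, 181.6], 'confidence': 0.82} [[0.4164 0.328  0.112 ]]
{'location': [383.9, 208.3], 'confidence': 0.16} [[0.4281 0.1891 0.112 ]]
```

View pics/w3.png

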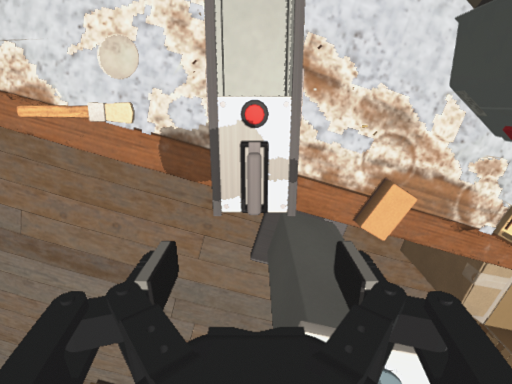

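Run:
```python
from h import *
plan([.4139,.3230,.091],16.4,n=4)
```

```text
cur [0.4141 0.3219 0.2236] 16.46 n 4
[{"fingers": -1, "translation": [0.0001, -0.0003, 0.0332], "spin": 0.01}, {"fingers": -1, "translation": [0.0001, -0.0003, 0.0331], "spin": 0.01}, {"fingers": -1, "translation": [0.0001, -0.0003, 0.0332], "spin": 0.01}, {"fingers": -1, "translation": [0.0001, -0.0003, 0.0331], "spin": 0.01}]
```

>>> jog_arm([
  {"fingers": -1,"translation": [0.0,-0.0003,0.04],"spin": 0},
  {"fingers": -1,"translation": [0.0,-0.0003,0.04],"spin": 0},
  {"fingers": -1,"translation": [0.0,-0.0003,0.034],"spin": 0},
  {"fingers": -1,"translation": [0.0,-0.0001,0.018],"spin": 0},
  {"fingers": -1,"translation": [0,0,0],"spin": 0},
])

```text
time_s: 5.95
tool_pos: [0.4133, 0.3226, 0.0909]
orientation: [0.99, 0.143, -0.002, 0.001]
wrist_force: [0.4, 0.6, 1.8]
gripper_width: 0.0849
```

>>> jog_arm([
  {"fingers": 1,"translation": [0,0,0],"spin": 0},
  {"fingers": 1,"translation": [0,0,0],"spin": 0},
  {"fingers": 1,"translation": [0,0,0],"spin": 0},
  {"fingers": 1,"translation": [0,0,0],"spin": 0},
  {"fingers": 1,"translation": [0,0,0],"spin": 0},
])

```text
time_s: 6.58
tool_pos: [0.4143, 0.3241, 0.0937]
orientation: [0.99, 0.143, 0.0, -0.001]
wrist_force: [-1.9, 4.3, 3.3]
gripper_width: 0.0128
```

>>> jog_arm([
  {"fingers": 1,"translation": [0,0,0],"spin": -8},
  {"fingers": 1,"translation": [0,0,0],"spin": -10},
  {"fingers": 1,"translation": [0,0,0],"spin": -10},
  {"fingers": 1,"translation": [0,0,0],"spin": -10},
  {"fingers": 1,"translation": [0,0,0],"spin": -10},
  {"fingers": 1,"translation": [0,0,0],"spin": -10},
  {"fingers": 1,"translation": [0,0,0],"spin": -10},
  {"fingers": 1,"translation": [0,0,0],"spin": 0},
])

```text
time_s: 7.58
tool_pos: [0.4138, 0.3251, 0.0936]
orientation: [0.74, 0.672, 0.001, -0.002]
wrist_force: [-3.6, 9.2, 2.7]
gripper_width: 0.0128
```

Run:
```python
from h import *
s=sensors.observe(); Rm=R.from_quat(s['orientation']).as_matrix()
print(s['tool_pos'],np.degrees(np.arctan2(Rm[1,0],Rm[0,0])),s['wrist_force'],s['ft_torque'])
```

```text
[0.41377426 0.3251097  0.09361575] 84.4963430564029 [-3.64777765  9.23744317  2.69203934] [1.50677629 0.67389678 0.1428595 ]
```

>>> jog_arm([
  {"fingers": 1,"translation": [0.0015,0,0],"spin": -6},
  {"fingers": 1,"translation": [0,0,0],"spin": -6},
  {"fingers": 1,"translation": [0,0,0],"spin": -3},
  {"fingers": 1,"translation": [0,0,0],"spin": -1},
  {"fingers": 1,"translation": [0,0,0],"spin": 0},
])

```text
time_s: 8.2
tool_pos: [0.4142, 0.3255, 0.0934]
orientation: [0.64, 0.768, 0.001, -0.001]
wrist_force: [-3.7, 5.0, 2.7]
gripper_width: 0.0122
```

```bash
cat > st.py <<'E'
from h import *
s=sensors.observe(); Rm=R.from_quat(s['orientation']).as_matrix()
print(s['time_s'],s['tool_pos'].round(4),'xdeg',np.degrees(np.arctan2(Rm[1,0],Rm[0,0])).round(2),'F',s['wrist_force'].round(1),s['ft_torque'].round(2),s['gripper_width'].round(4),'q',s['q'].round(2))
E
python3 st.py
```

```text
Traceback (most recent call last):
  File "st.py", line 3, in <module>
    print(s['time_s'],s['tool_pos'].round(4),'xdeg',np.degrees(np.arctan2(Rm[1,0],Rm[0,0])).round(2),'F',s['wrist_force'].round(1),s['ft_torque'].round(2),s['gripper_width'].round(4),'q',s['q'].round(2))
                                                                                                                                                           ^^^^^^^^^^^^^^^^^^^^^^^^
AttributeError: 'float' object has no attribute 'round'
```

```bash
sed -i "s/s\['gripper_width'\].round(4)/round(s['gripper_width'],4)/" st.py; python3 st.py
```

```text
8.2 [0.4142 0.3255 0.0934] xdeg 100.38 F [-3.7  5.   2.7] [ 0.83  0.4  -0.26] 0.0122 q [0.45 0.13 1.96 0.   1.05 0.27]
```

>>> jog_arm([
  {"fingers": 1,"translation": [0,0,0],"spin": -2},
  {"fingers": 1,"translation": [0,0,0],"spin": -1},
  {"fingers": 1,"translation": [0,0,0],"spin": 0},
])

```text
time_s: 8.57
tool_pos: [0.4142, 0.3255, 0.0934]
orientation: [0.621, 0.784, 0.001, -0.001]
wrist_force: [-1.7, 3.4, 2.4]
gripper_width: 0.0124
```

```bash
python3 st.py
```

```text
8.575 [0.4142 0.3255 0.0934] xdeg 103.23 F [-1.7  3.4  2.4] [ 0.82  0.39 -0.94] 0.0124 q [0.45 0.13 1.96 0.   1.05 0.22]
```

>>> jog_arm([
  {"fingers": 1,"translation": [0,0,0],"spin": 3},
  {"fingers": 1,"translation": [0.001,0.01,0],"spin": 0},
  {"fingers": 1,"translation": [0.0021,0.0199,0],"spin": 0},
  {"fingers": 1,"translation": [0.0021,0.0199,0],"spin": 0},
  {"fingers": 1,"translation": [0.0021,0.0199,0],"spin": 0},
  {"fingers": 1,"translation": [0.0021,0.0199,0],"spin": 0},
  {"fingers": 1,"translation": [0.0021,0.0199,0],"spin": 0},
  {"fingers": 1,"translation": [0,0,0],"spin": 0},
])

```text
time_s: 9.57
tool_pos: [0.5218, 0.3571, 0.0938]
orientation: [0.64, 0.768, 0.002, 0.0]
wrist_force: [-0.1, 5.0, 1.2]
gripper_width: 0.0123
```

```bash
python3 st.py
```

```text
9.575 [0.5218 0.3571 0.0938] xdeg 100.37 F [-0.1  5.   1.2] [ 0.8  -0.13 -0.25] 0.0123 q [0.42 0.35 1.69 0.   1.09 0.24]
```

>>> jog_arm([
  {"fingers": 1,"translation": [0.001,0.01,0],"spin": 0},
  {"fingers": 1,"translation": [0.0005,0.005,0],"spin": 0},
  {"fingers": 1,"translation": [0.0002,0.002,0],"spin": 0},
  {"fingers": 1,"translation": [0,0.002,0],"spin": 0},
  {"fingers": 1,"translation": [0,0,0],"spin": 0},
])

```text
time_s: 10.2
tool_pos: [0.5358, 0.3612, 0.0918]
orientation: [0.64, 0.768, -0.002, -0.002]
wrist_force: [-7.7, 3.2, 2.9]
gripper_width: 0.0126
```

```bash
python3 st.py
```

```text
10.2 [0.5358 0.3612 0.0918] xdeg 100.43 F [-7.7  3.2  2.9] [ 0.55  1.15 -0.28] 0.0126 q [0.42 0.39 1.65 0.   1.11 0.23]
```

>>> jog_arm([
  {"fingers": 1,"translation": [0.0002,0.002,0],"spin": 0},
  {"fingers": 1,"translation": [0,0.001,0],"spin": 0},
  {"fingers": 1,"translation": [0,0,0],"spin": 0},
])

```text
time_s: 10.58
tool_pos: [0.5361, 0.3613, 0.0903]
orientation: [0.64, 0.769, -0.005, -0.004]
wrist_force: [-13.2, 1.4, 2.8]
gripper_width: 0.0125
```

```bash
python3 st.py
```

```text
10.575 [0.5361 0.3613 0.0903] xdeg 100.45 F [-13.2   1.4   2.8] [ 0.3   2.18 -0.29] 0.0125 q [0.42 0.4  1.64 0.   1.12 0.23]
```

>>> jog_arm([
  {"fingers": 1,"translation": [0,-0.003,0],"spin": 0},
  {"fingers": -1,"translation": [0,0,0],"spin": 0},
  {"fingers": -1,"translation": [0,0,0],"spin": 0},
  {"fingers": -1,"translation": [0,0,0],"spin": 0},
  {"fingers": -1,"translation": [0,0,-0.03],"spin": 0},
  {"fingers": -1,"translation": [0,0,-0.06],"spin": 0},
  {"fingers": -1,"translation": [0,0,-0.06],"spin": 0},
  {"fingers": -1,"translation": [0,0,0],"spin": 0},
])

```text
time_s: 11.58
tool_pos: [0.5416, 0.3624, 0.2507]
orientation: [0.64, 0.769, 0.006, 0.003]
wrist_force: [0.2, -0.6, 0.5]
gripper_width: 0.0855
```

Run:
```python
from h import *
plan([.433,.329,.25],106.3)
```

```text
cur [0.5416 0.3624 0.2507] 100.45 n 2
[{"fingers": -1, "translation": [-0.0066, -0.0564, -0.0004], "spin": -2.92}, {"fingers": -1, "translation": [-0.0037, -0.0567, -0.0004], "spin": -2.92}]
```

>>> jog_arm([
  {"fingers": -1,"translation": [-0.0066,-0.0564,0],"spin": -3},
  {"fingers": -1,"translation": [-0.0037,-0.0567,0],"spin": -3},
  {"fingers": -1,"translation": [0,0,0],"spin": 0},
  {"fingers": -1,"translation": [0,0,0],"spin": 0},
])

```text
time_s: 12.08
tool_pos: [0.4302, 0.3277, 0.2429]
orientation: [0.599, 0.801, 0.0, 0.0]
wrist_force: [0.1, -0.2, 0.9]
gripper_width: 0.0854
```

```bash
python3 st.py
python3 - <<'E'
from h import *
s=sensors.observe(); im=capture('wrist'); pickle.dump(s,open('s4.pkl','wb'))
cv2.imwrite('pics/w4.png',im)
for d in spotter.look_for('wrist','white_box')[:2]: print(d,ray('wrist',d['location'],.044,s).round(4))
capture('top')
for d in spotter.look_for('top','white_box')[:2]: print(d,ray('top',d['location'],.044).round(4))
E
```

```text
12.075 [0.4302 0.3277 0.2429] xdeg 106.44 F [ 0.1 -0.2  0.9] [ 0.01 -0.05 -0.03] 0.0854 q [ 0.44 -0.02  1.83 -0.    1.34  0.15]
{'location': [252.6, 159.8], 'confidence': 0.65} [[0.4243 0.3328 0.044 ]]
```

View pics/w4.png

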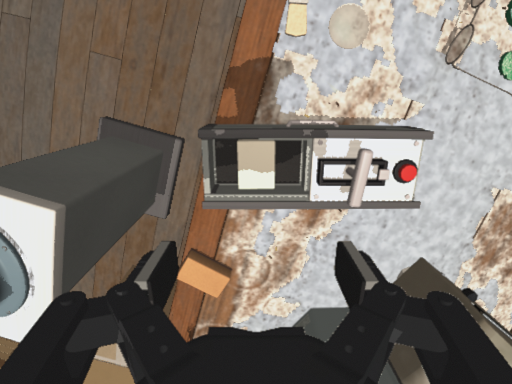

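Run:
```python
from h import *
im=cv2.imread('pics/w4.png')
cv2.imwrite('pics/w4c.png',cv2.resize(im[115:215,195:325],None,fx=6,fy=6,interpolation=cv2.INTER_CUBIC))
```

```text
(no output)
```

View pics/w4c.png

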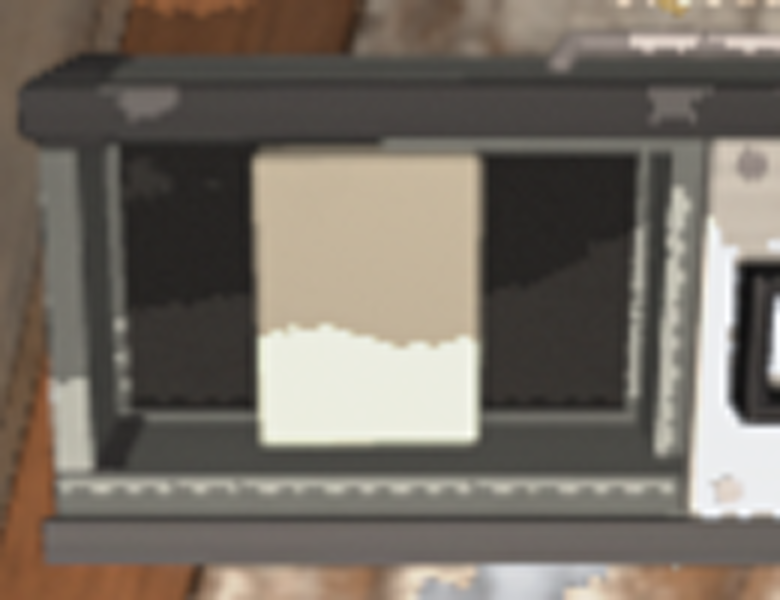

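Run:
```python
from h import *
s=pickle.load(open('s4.pkl','rb'))
c=np.array([[254,152],[479,152],[479,441],[262,443]])/6+[195,115]-.4
P=[[-31,-23.5,44],[-31,23.5,44],[31,23.5,44],[31,-23.5,44]]
W=ray('wrist',c,.044,s); print(W, W.mean(0)); 
p,r=fit('wrist',P,c,[.43,.33,-1.286],s); print(p,np.degrees(p[2]),r)
q=pickle.load(open('chest.pkl','rb'))
Q=np.array([[np.cos(q[2]),np.sin(q[2])],[-np.sin(q[2]),np.cos(q[2])]])@(p[:2]-q[:2]);print('chest coords',Q)
# check chest rails vs picture
print((proj('wrist',chest([[-34,-127,60],[34,-127,60],[34,-7,60],[-34,-7,60],[-34,-127,18],[34,-127,18],[34,-7,18]],q),s)-[195,115]+.4)*6)
plan([p[0],p[1],.12],np.degrees(p[2])+180)
```

```text
[[0.39874404 0.35135238 0.044     ]
 [0.44321235 0.36448222 0.044     ]
 [0.46213456 0.3048502  0.044     ]
 [0.41701024 0.29104607 0.044     ]] [0.4302753  0.32793272 0.044     ]
[ 0.43026341  0.32795969 -1.27311743] -72.94425558597092 [[0.17 0.5 ]
 [0.33 0.09]
 [0.14 0.32]
 [0.01 0.29]]
chest coords [-7.45541414e-05 -6.99576870e-02]
[[ 78.91738475 150.08982936]
 [ 95.31043492 476.97850953]
 [669.1759606  478.14979251]
 [688.80915448 151.5214444 ]
 [110.68683642 123.9410156 ]
 [123.55157125 418.19952642]
 [638.05796839 419.27530717]]
cur [0.4309 0.3279 0.2432] 106.42 n 3
[{"fingers": -1, "translation": [0.0001, -0.0002, 0.0411], "spin": -0.21}, {"fingers": -1, "translation": [0.0001, -0.0003, 0.041], "spin": -0.21}, {"fingers": -1, "translation": [0.0, -0.0002, 0.0411], "spin": -0.21}]
```

>>> jog_arm([
  {"fingers": -0.5,"translation": [0.0001,0,0.041],"spin": 0},
  {"fingers": -0.5,"translation": [0,0,0.041],"spin": 0},
  {"fingers": -0.5,"translation": [0,0,0.041],"spin": 0},
  {"fingers": -0.5,"translation": [0,0,0],"spin": 0},
])

```text
time_s: 12.78
tool_pos: [0.428, 0.3267, 0.1166]
orientation: [0.599, 0.801, -0.003, -0.002]
wrist_force: [0.2, 0.4, 0.6]
gripper_width: 0.0639
```

```bash
python3 st.py
python3 - <<'E'
from h import *
s=sensors.observe(); im=capture('wrist'); 
cv2.imwrite('pics/w5.png',im)
plan([.4303,.328,.06],106.7)
E
```

```text
12.775 [0.428  0.3267 0.1166] xdeg 106.43 F [0.2 0.4 0.6] [0.01 0.01 0.01] 0.0639 q [ 0.44  0.13  1.92 -0.    1.1   0.15]
cur [0.4297 0.3276 0.1193] 106.44 n 1
[{"fingers": -1, "translation": [0.0002, 0.0008, 0.0593], "spin": -0.26}]
```

View pics/w5.png

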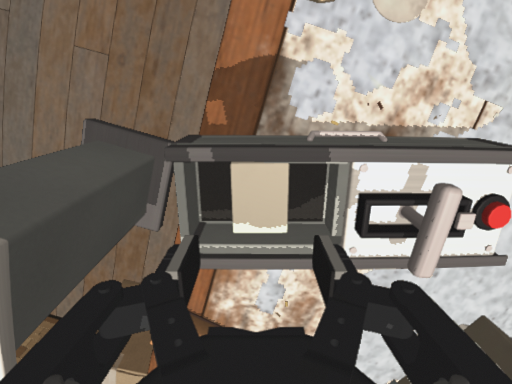

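>>> jog_arm([
  {"fingers": -0.5,"translation": [0.0002,0.0006,0.03],"spin": 0},
  {"fingers": -0.5,"translation": [0,0,0.03],"spin": 0},
  {"fingers": -0.5,"translation": [0,0,0.02],"spin": 0},
  {"fingers": -0.5,"translation": [0,0,0.01],"spin": 0},
  {"fingers": -0.5,"translation": [0,0,0.0],"spin": 0},
])

```text
time_s: 13.45
tool_pos: [0.4312, 0.3286, 0.031]
orientation: [0.599, 0.801, 0.001, 0.0]
wrist_force: [0.1, -0.0, -0.1]
gripper_width: 0.0645
```

```bash
python3 st.py
```

```text
13.45 [0.4312 0.3286 0.031 ] xdeg 106.45 F [ 0.1 -0.  -0.1] [-0.04 -0.05  0.05] 0.0645 q [ 0.44  0.27  1.94 -0.    0.93  0.15]
```

>>> jog_arm([
  {"fingers": -0.5,"translation": [0,-0.0005,0.006],"spin": 0},
  {"fingers": -0.5,"translation": [0,0,0.003],"spin": 0},
  {"fingers": -0.5,"translation": [0,0,0],"spin": 0},
  {"fingers": 1,"translation": [0,0,0],"spin": 0},
  {"fingers": 1,"translation": [0,0,0],"spin": 0},
  {"fingers": 1,"translation": [0,0,0],"spin": 0},
])

```text
time_s: 14.2
tool_pos: [0.4302, 0.3282, 0.0215]
orientation: [0.599, 0.801, 0.0, 0.0]
wrist_force: [-0.3, -0.2, 3.8]
gripper_width: 0.0441
```

```bash
python3 st.py
```

```text
14.2 [0.4302 0.3282 0.0215] xdeg 106.46 F [-0.3 -0.2  3.8] [-0.   -0.06  0.01] 0.0441 q [ 0.44  0.29  1.94 -0.    0.91  0.15]
```

>>> jog_arm([
  {"fingers": 1,"translation": [0,0,0],"spin": 0},
  {"fingers": 1,"translation": [0,0,-0.01],"spin": 0},
  {"fingers": 1,"translation": [0,0,-0.02],"spin": 0},
  {"fingers": 1,"translation": [0,0,-0.03],"spin": 0},
  {"fingers": 1,"translation": [0,0,-0.04],"spin": 0},
  {"fingers": 1,"translation": [0,0,-0.035],"spin": 0},
  {"fingers": 1,"translation": [0,0,0],"spin": 0},
])

```text
time_s: 15.08
tool_pos: [0.4315, 0.3289, 0.1595]
orientation: [0.599, 0.801, 0.003, 0.002]
wrist_force: [-1.6, -0.6, -0.2]
gripper_width: 0.0438
```

```bash
python3 st.py
python3 - <<'E'
from h import *
cv2.imwrite('pics/w6.png',capture('wrist'))
plan([.43,.035,.15],171.7,fingers=1,vmax=.05)
E
```

```text
15.075 [0.4315 0.3289 0.1595] xdeg 106.46 F [-1.6 -0.6 -0.2] [ 0.03  0.01 -0.02] 0.0438 q [0.44 0.07 1.89 0.   1.17 0.15]
cur [0.4302 0.3282 0.1572] 106.46 n 7
[{"fingers": 1, "translation": [-0.0402, -0.0119, 0.001], "spin": -9.32}, {"fingers": 1, "translation": [-0.0377, -0.0182, 0.001], "spin": -9.32}, {"fingers": 1, "translation": [-0.0343, -0.0241, 0.001], "spin": -9.32}, {"fingers": 1, "translation": [-0.0299, -0.0293, 0.001], "spin": -9.32}, {"fingers": 1, "translation": [-0.0247, -0.0338, 0.001], "spin": -9.32}, {"fingers": 1, "translation": [-0.0189, -0.0374, 0.0009], "spin": -9.32}, {"fingers": 1, "translation": [-0.0127, -0.04, 0.001], "spin": -9.32}]
```

View pics/w6.png

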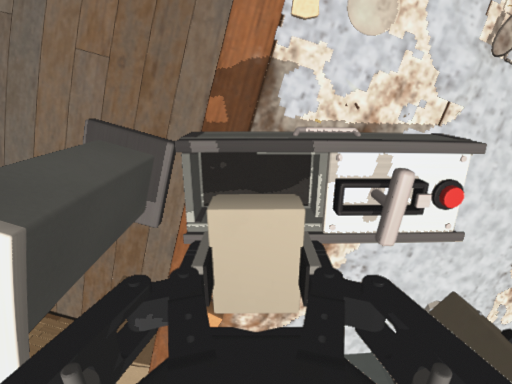

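Run:
```python
from h import *
plan([.415,.02,.12],82,fingers=1,vmax=.045)
```

```text
cur [0.4302 0.3282 0.1572] 106.46 n 7
[{"fingers": 1, "translation": [-0.0416, -0.0146, 0.0053], "spin": 3.49}, {"fingers": 1, "translation": [-0.0424, -0.012, 0.0053], "spin": 3.49}, {"fingers": 1, "translation": [-0.0431, -0.0094, 0.0052], "spin": 3.49}, {"fingers": 1, "translation": [-0.0436, -0.0068, 0.0053], "spin": 3.49}, {"fingers": 1, "translation": [-0.0439, -0.0041, 0.0052], "spin": 3.49}, {"fingers": 1, "translation": [-0.0441, -0.0014, 0.0053], "spin": 3.49}, {"fingers": 1, "translation": [-0.044, 0.0013, 0.0052], "spin": 3.49}]
```

>>> jog_arm([
  {"fingers": 1,"translation": [-0.0416,-0.0146,0],"spin": 3.5},
  {"fingers": 1,"translation": [-0.0424,-0.012,0],"spin": 3.5},
  {"fingers": 1,"translation": [-0.0431,-0.0094,0.005],"spin": 3.5},
  {"fingers": 1,"translation": [-0.0436,-0.0068,0.008],"spin": 3.5},
  {"fingers": 1,"translation": [-0.0439,-0.0041,0.008],"spin": 3.5},
  {"fingers": 1,"translation": [-0.0441,-0.0014,0.008],"spin": 3.5},
  {"fingers": 1,"translation": [-0.044,0.0013,0.008],"spin": 3.5},
  {"fingers": 1,"translation": [0,0,0],"spin": 0},
])

```text
time_s: 16.12
tool_pos: [0.4125, 0.0182, 0.1168]
orientation: [0.757, 0.654, -0.001, -0.002]
wrist_force: [-0.1, -0.6, -0.1]
gripper_width: 0.0436
```

```bash
python3 st.py
python3 - <<'E'
from h import *
s=sensors.observe()
cv2.imwrite('pics/w7.png',capture('wrist'));cv2.imwrite('pics/s7.png',capture('scene'))
plan([.415,.02,.016],82,fingers=1,vmax=.05,s=s)
E
```

```text
16.125 [0.4125 0.0182 0.1168] xdeg 81.68 F [-0.1 -0.6 -0.1] [ 0.03 -0.01  0.01] 0.0436 q [-0.23 -0.19  2.23 -0.    1.11 -0.09]
cur [0.4125 0.0182 0.1168] 81.68 n 3
[{"fingers": 1, "translation": [0.0007, 0.0009, 0.0336], "spin": -0.11}, {"fingers": 1, "translation": [0.0007, 0.0009, 0.0336], "spin": -0.11}, {"fingers": 1, "translation": [0.0008, 0.0009, 0.0336], "spin": -0.11}]
```

View pics/w7.png

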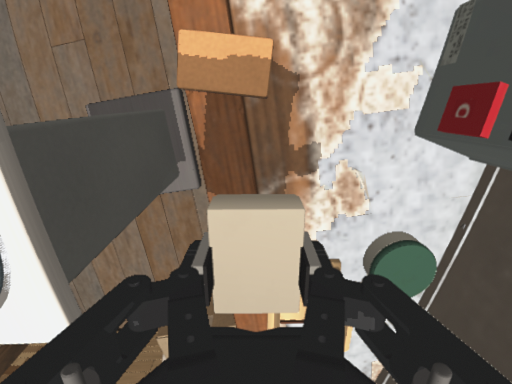

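View pics/s7.png

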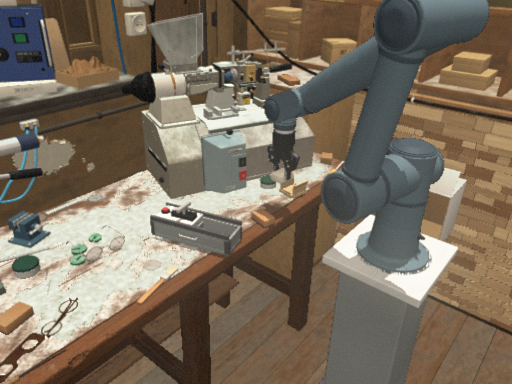

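>>> jog_arm([
  {"fingers": 1,"translation": [0.0007,0.0007,0.0336],"spin": 0},
  {"fingers": 1,"translation": [0.0007,0.0007,0.0336],"spin": 0},
  {"fingers": 1,"translation": [0,0,0.025],"spin": 0},
  {"fingers": 1,"translation": [0,0,0.008],"spin": 0},
  {"fingers": 1,"translation": [0,0,0],"spin": 0},
  {"fingers": 1,"translation": [0,0,0],"spin": 0},
])

```text
time_s: 16.98
tool_pos: [0.4169, 0.0211, 0.0198]
orientation: [0.755, 0.656, 0.001, 0.001]
wrist_force: [0.3, 0.6, -1.0]
gripper_width: 0.0437
```

```bash
python3 st.py
```

```text
16.975 [0.4169 0.0211 0.0198] xdeg 82.0 F [ 0.3  0.6 -1. ] [-0.03 -0.03 -0.  ] 0.0437 q [-0.22  0.03  2.25  0.    0.86 -0.08]
```

>>> jog_arm([
  {"fingers": 1,"translation": [0,0,0.007],"spin": 0},
  {"fingers": 1,"translation": [0,0,0.004],"spin": 0},
  {"fingers": 1,"translation": [0,0,0.003],"spin": 0},
  {"fingers": 1,"translation": [0,0,0.001],"spin": 0},
  {"fingers": 1,"translation": [0,0,0],"spin": 0},
])

```text
time_s: 17.6
tool_pos: [0.4159, 0.021, 0.0037]
orientation: [0.755, 0.656, -0.0, -0.0]
wrist_force: [0.1, -0.3, -0.2]
gripper_width: 0.0441
```

```bash
python3 st.py
```

```text
17.6 [0.4159 0.021  0.0037] xdeg 81.96 F [ 0.1 -0.3 -0.2] [0.02 0.03 0.01] 0.0441 q [-0.22  0.07  2.25 -0.    0.83 -0.08]
```

>>> jog_arm([
  {"fingers": 1,"translation": [0,0,0.001],"spin": 0},
  {"fingers": 1,"translation": [0,0,0.001],"spin": 0},
  {"fingers": 1,"translation": [0,0,0],"spin": 0},
])

```text
time_s: 17.98
tool_pos: [0.4161, 0.0209, 0.0034]
orientation: [0.755, 0.656, -0.001, -0.001]
wrist_force: [-9.4, 0.9, 20.9]
gripper_width: 0.044
```

```bash
python3 st.py
```

```text
17.975 [0.4161 0.0209 0.0034] xdeg 81.98 F [-9.4  0.9 20.9] [ 0.12  1.39 -0.07] 0.044 q [-0.22  0.07  2.25 -0.    0.83 -0.08]
```

>>> jog_arm([
  {"fingers": 1,"translation": [0,0,-0.0015],"spin": 0},
  {"fingers": -0.5,"translation": [0,0,0],"spin": 0},
  {"fingers": -0.5,"translation": [0,0,0],"spin": 0},
  {"fingers": -0.5,"translation": [0,0,-0.01],"spin": 0},
  {"fingers": -0.5,"translation": [0,0,-0.04],"spin": 0},
  {"fingers": -1,"translation": [0,0,-0.05],"spin": 0},
  {"fingers": -1,"translation": [0,0,-0.05],"spin": -5},
  {"fingers": -1,"translation": [0,0,-0.02],"spin": -10},
])

```text
time_s: 18.98
tool_pos: [0.4175, 0.0207, 0.1774]
orientation: [0.661, 0.75, 0.002, 0.003]
wrist_force: [-0.2, -0.0, 0.0]
gripper_width: 0.0855
```

>>> jog_arm([
  {"fingers": -1,"translation": [0,0,0],"spin": -10},
  {"fingers": -1,"translation": [0,0,0],"spin": -10},
  {"fingers": -1,"translation": [0,0,0],"spin": -10},
  {"fingers": -1,"translation": [0,0,0],"spin": -10},
  {"fingers": -1,"translation": [0,0,0],"spin": -10},
  {"fingers": -1,"translation": [0,0,0],"spin": -10},
  {"fingers": -1,"translation": [0,0,0],"spin": -10},
  {"fingers": -1,"translation": [0,0,0],"spin": -5},
])

```text
time_s: 19.98
tool_pos: [0.4158, 0.021, 0.1738]
orientation: [0.068, 0.998, -0.0, 0.0]
wrist_force: [1.1, 0.6, 1.5]
gripper_width: 0.0856
```

>>> jog_arm([
  {"fingers": -1,"translation": [0,0,0],"spin": 0},
  {"fingers": -1,"translation": [0,0,0],"spin": 0},
])

```text
time_s: 20.23
tool_pos: [0.4159, 0.021, 0.1735]
orientation: [0.071, 0.997, -0.0, 0.0]
wrist_force: [-0.1, -0.5, 0.3]
gripper_width: 0.0853
```

```bash
python3 st.py
python3 - <<'E'
from h import *
s=sensors.observe()
pickle.dump(s,open('s8.pkl','wb'))
cv2.imwrite('pics/w8.png',capture('wrist'))
for l,z in [('white_box',.026),('holder',.03)]:
  for d in spotter.look_for('wrist',l)[:2]: print(l,d,ray('wrist',d['location'],z,s).round(4))
E
```

```text
20.225 [0.4159 0.021  0.1735] xdeg 171.89 F [-0.1 -0.5  0.3] [-0.09 -0.01 -0.  ] 0.0853 q [-0.22 -0.28  2.18 -0.    1.24 -1.65]
white_box {'location': [251.8, 173.8], 'confidence': 0.93} [[0.4126 0.016  0.026 ]]
holder {'location': [150.8, 213.4], 'confidence': 0.88} [[ 0.4412 -0.1044  0.03  ]]
holder {'location': [1.8, 196.8], 'confidence': 0.2} [[ 0.3964 -0.2803  0.03  ]]
```

View pics/w8.png

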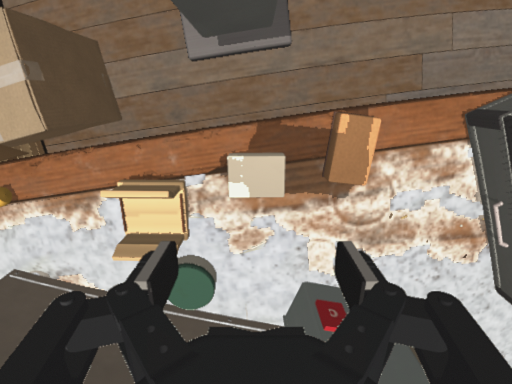

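Run:
```python
from h import *
im=cv2.imread('pics/w8.png')
cv2.imwrite('pics/w8h.png',cv2.resize(im[170:270,95:195],None,fx=6,fy=6,interpolation=cv2.INTER_CUBIC))
cv2.imwrite('pics/w8b.png',cv2.resize(im[140:210,215:300],None,fx=7,fy=7,interpolation=cv2.INTER_CUBIC))
```

```text
(no output)
```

View pics/w8h.png

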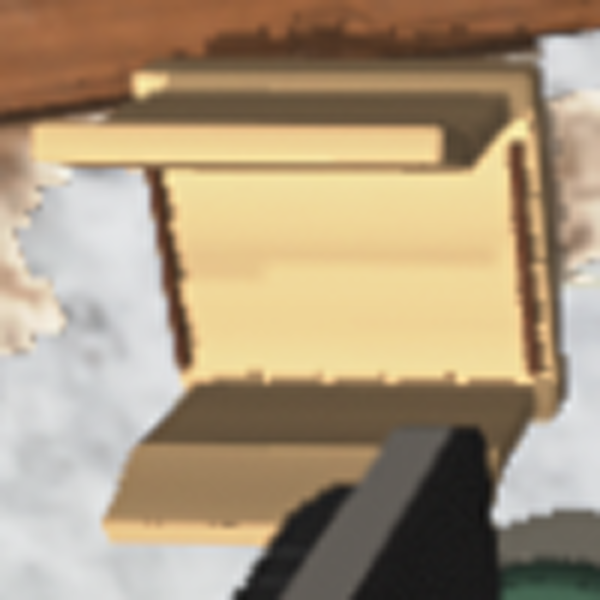

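View pics/w8b.png

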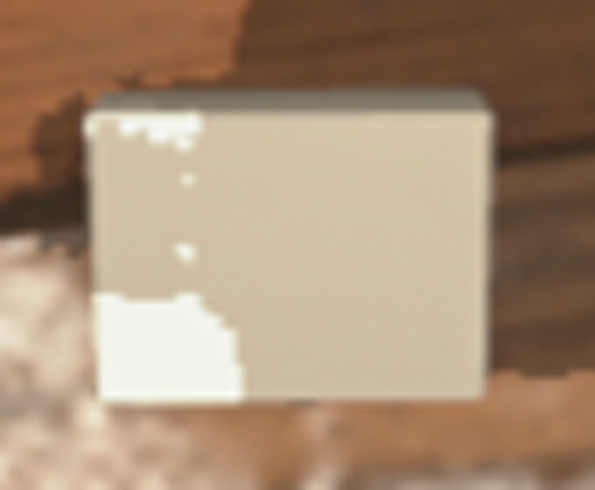

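Run:
```python
from h import *
s=pickle.load(open('s8.pkl','rb'))
c=np.array([[88,112],[492,112],[486,400],[99,403]])/7+[215,140]-.4
P=[[-23.5,-31,26],[-23.5,31,26],[23.5,31,26],[23.5,-31,26]]
p,r=fit('wrist',P,c,[.415,.02,-.14],s); print('box',p,np.degrees(p[2]),r.tolist())
print(ray('wrist',c,.026,s))
P=[[-36,-36,57],[-36,36,57],[28,-36,12],[28,36,12],[28,-36,38],[36,-36,57],[-38,40,12],[-38,-40,12]]
c=np.array([[38,163],[440,163],[190,380],[535,380],[145,442],[108,522],[535,68],[135,72]])/6+[95,170]-.4
h,r=fit('wrist',P,c,[.442,-.105,-.14],s); print('holder',h,np.degrees(h[2]),r.tolist())
pickle.dump(h,open('holder.pkl','wb'))
plan([p[0],p[1],.06],np.degrees(p[2])+180)
```

```text
box [ 0.41655685  0.02031273 -0.13570932] -7.775571438355206 [[0.09, 0.12], [0.22, 0.2], [0.04, 0.12], [0.09, 0.02]]
[[ 0.38896629 -0.00710865  0.026     ]
 [ 0.39765414  0.05395496  0.026     ]
 [ 0.44389892  0.04791217  0.026     ]
 [ 0.435681   -0.01348985  0.026     ]]
holder [ 0.44643671 -0.10907855 -0.14052502] -8.05149072691853 [[1.11, 0.49], [0.93, 0.44], [1.79, 0.29], [1.24, 0.12], [0.34, 0.43], [0.86, 1.02], [0.04, 0.82], [0.58, 0.3]]
cur [0.4159 0.021  0.1734] 171.93 n 2
[{"fingers": -1, "translation": [-0.0004, -0.0003, 0.0567], "spin": -0.15}, {"fingers": -1, "translation": [-0.0003, -0.0003, 0.0567], "spin": -0.15}]
```

>>> jog_arm([
  {"fingers": -1,"translation": [-0.0004,-0.0003,0.05],"spin": -0.2},
  {"fingers": -1,"translation": [-0.0003,-0.0003,0.05],"spin": 0},
  {"fingers": -1,"translation": [0,0,0.04],"spin": 0},
  {"fingers": -1,"translation": [0,0,0.018],"spin": 0},
  {"fingers": -1,"translation": [0,0,0],"spin": 0},
  {"fingers": -1,"translation": [0,0,0],"spin": 0},
])

```text
time_s: 21.12
tool_pos: [0.4174, 0.0201, 0.0162]
orientation: [0.068, 0.998, -0.0, 0.001]
wrist_force: [-0.1, 0.4, 0.7]
gripper_width: 0.0852
```

```bash
python3 st.py;  python3 - <<'E'
from h import *
cv2.imwrite('pics/w9.png',capture('wrist'))
E
```

```text
21.125 [0.4174 0.0201 0.0162] xdeg 172.15 F [-0.1  0.4  0.7] [ 0.04 -0.02 -0.01] 0.0852 q [-0.22  0.04  2.25  0.    0.85 -1.66]
```

View pics/w9.png

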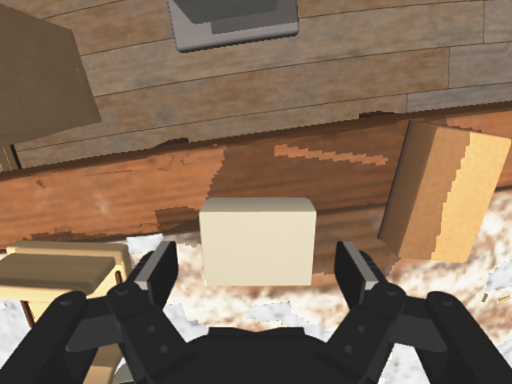

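>>> jog_arm([
  {"fingers": -1,"translation": [0,0,0.008],"spin": 0},
  {"fingers": -1,"translation": [0,0,0.003],"spin": 0},
  {"fingers": -1,"translation": [0,0,0],"spin": 0},
  {"fingers": 1,"translation": [0,0,0],"spin": 0},
  {"fingers": 1,"translation": [0,0,0],"spin": 0},
  {"fingers": 1,"translation": [0,0,0],"spin": 0},
])

```text
time_s: 21.92
tool_pos: [0.4172, 0.0201, 0.0048]
orientation: [0.068, 0.998, -0.0, 0.001]
wrist_force: [-0.1, -1.5, 4.5]
gripper_width: 0.0585
```

```bash
python3 st.py
```

```text
21.925 [0.4172 0.0201 0.0048] xdeg 172.16 F [-0.1 -1.5  4.5] [0.06 0.12 0.07] 0.0585 q [-0.22  0.07  2.25 -0.    0.83 -1.66]
```

>>> jog_arm([
  {"fingers": 1,"translation": [0,0,-0.02],"spin": 0},
  {"fingers": 1,"translation": [0,0,-0.04],"spin": 0},
  {"fingers": 1,"translation": [0,0,-0.045],"spin": 0},
  {"fingers": 1,"translation": [0,0,0],"spin": 0},
  {"fingers": 1,"translation": [0,0,0],"spin": 0},
])

```text
time_s: 22.55
tool_pos: [0.4158, 0.0205, 0.1085]
orientation: [0.068, 0.998, 0.0, -0.001]
wrist_force: [-0.6, 0.8, -1.2]
gripper_width: 0.0584
```

```bash
python3 st.py;  python3 - <<'E'
from h import *
cv2.imwrite('pics/w10.png',capture('wrist'))
plan([.447,-.109,.11],171.95,fingers=1,vmax=.035)
E
```

```text
22.55 [0.4158 0.0205 0.1085] xdeg 172.16 F [-0.6  0.8 -1.2] [-0.07  0.02  0.02] 0.0584 q [-0.22 -0.17  2.23 -0.    1.09 -1.66]
cur [0.4154 0.0205 0.1079] 172.16 n 4
[{"fingers": 1, "translation": [-0.0123, -0.031, -0.0006], "spin": 0.05}, {"fingers": 1, "translation": [-0.0123, -0.031, -0.0006], "spin": 0.05}, {"fingers": 1, "translation": [-0.0123, -0.031, -0.0005], "spin": 0.05}, {"fingers": 1, "translation": [-0.0123, -0.031, -0.0006], "spin": 0.05}]
```

View pics/w10.png

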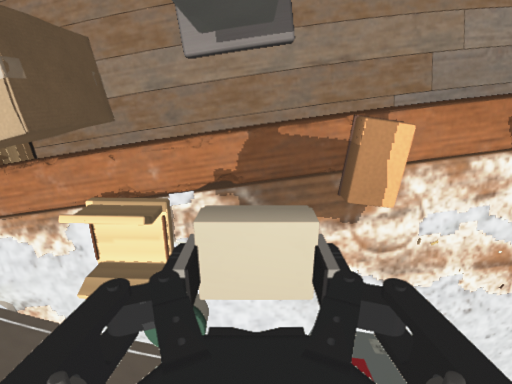

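>>> jog_arm([
  {"fingers": 1,"translation": [-0.0123,-0.031,-0.0006],"spin": 0.1},
  {"fingers": 1,"translation": [-0.0123,-0.031,-0.0006],"spin": 0},
  {"fingers": 1,"translation": [-0.0123,-0.031,-0.0005],"spin": 0},
  {"fingers": 1,"translation": [-0.0123,-0.031,-0.0006],"spin": 0},
  {"fingers": 1,"translation": [0,0,0],"spin": 0},
  {"fingers": 1,"translation": [0,0,0],"spin": 0},
])

```text
time_s: 23.35
tool_pos: [0.447, -0.1084, 0.1101]
orientation: [0.069, 0.998, 0.001, -0.002]
wrist_force: [-0.5, -0.3, 0.3]
gripper_width: 0.0586
```

```bash
python3 st.py;  python3 - <<'E'
from h import *
s=sensors.observe(); pickle.dump(s,open('s11.pkl','wb'))
im=capture('wrist');cv2.imwrite('pics/w11.png',im)
cv2.imwrite('pics/w11c.png',cv2.resize(im[170:320,170:345],None,fx=4,fy=4,interpolation=cv2.INTER_CUBIC))
h=pickle.load(open('holder.pkl','rb'))
print(((proj('wrist',chest([[-43,-36,57],[-43,36,57],[-38,-40,12],[-38,40,12],[-36,-36,57],[-36,36,57]],h),s)-[170,170]+.4)*4).round(0))
E
```

```text
23.35 [ 0.447  -0.1084  0.1101] xdeg 172.05 F [-0.5 -0.3  0.3] [ 0.02  0.03 -0.  ] 0.0586 q [-0.49 -0.05  2.12  0.    1.08 -1.92]
[[146. -69.]
 [546. -68.]
 [164. -82.]
 [527. -82.]
 [148. -30.]
 [544. -30.]]
```

View pics/w11c.png

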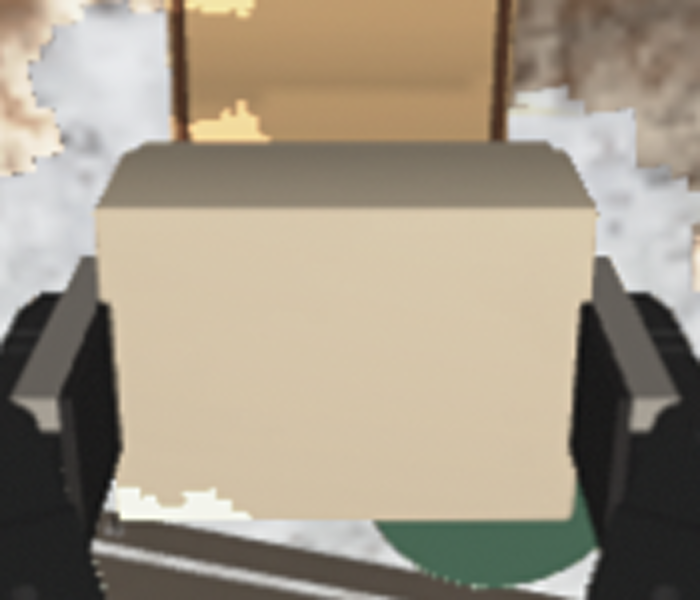

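Run:
```python
from h import *
s=pickle.load(open('s11.pkl','rb'))
c=np.array([[97,208],[596,208],[574,520],[118,520]])/4+[170,170]-.4
print(ray('wrist',c,s['tool_pos'][2]+.021,s).round(4), ray('wrist',c,s['tool_pos'][2]+.021,s).mean(0))
P=np.array([[-23.5,-31,26],[-23.5,31,26],[23.5,31,26],[23.5,-31,26]])/1000
K0=K(calibration('wrist'));D=calibration('wrist')['dist_coeffs']
ok,rv,tv=cv2.solvePnP(P,c.astype(float),K0,D)
c_,Rm,t=extr('wrist',s)
Rw=Rm.T@cv2.Rodrigues(rv)[0]; tw=Rm.T@(tv.ravel()-t)
print(tw,R.from_matrix(Rw).as_euler('xyz',degrees=True))
im=cv2.imread('pics/w11.png');cv2.imwrite('pics/w11h.png',cv2.resize(im[130:230,180:340],None,fx=5,fy=5,interpolation=cv2.INTER_CUBIC))
h=pickle.load(open('holder.pkl','rb'))
print(((proj('wrist',chest([[-43,-36,57],[-43,36,57],[-38,-40,12],[-38,40,12],[-36,-36,57],[-36,36,57]],h),s)-[180,130]+.4)*5).round(0))
```

```text
[[ 0.42   -0.136   0.1311]
 [ 0.4284 -0.0759  0.1311]
 [ 0.4746 -0.0817  0.1311]
 [ 0.466  -0.1432  0.1311]] [ 0.44722869 -0.10920359  0.13109656]
[ 0.448547   -0.10939133  0.10346224] [-0.02382699 -0.68657288 -7.99539645]
[[133. 114.]
 [632. 115.]
 [155.  97.]
 [609.  98.]
 [135. 162.]
 [630. 163.]]
```

View pics/w11h.png

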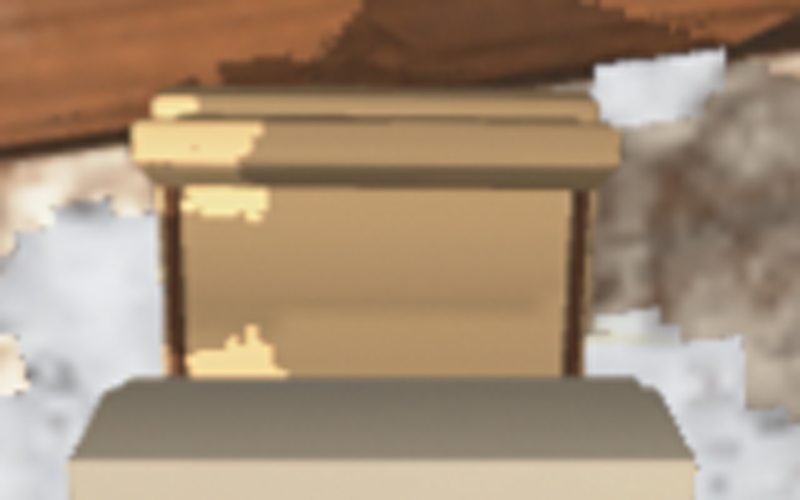

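>>> jog_arm([
  {"fingers": 1,"translation": [0,-0.0009,0.025],"spin": 0},
  {"fingers": 1,"translation": [0,0,0.02],"spin": 0},
  {"fingers": 1,"translation": [0,0,0.015],"spin": 0},
  {"fingers": 1,"translation": [0,0,0.012],"spin": 0},
  {"fingers": 1,"translation": [0,0,0.01],"spin": 0},
  {"fingers": 1,"translation": [0,0,0],"spin": 0},
])

```text
time_s: 24.15
tool_pos: [0.4477, -0.1099, 0.029]
orientation: [0.069, 0.998, 0.0, -0.001]
wrist_force: [-0.2, -0.1, -0.7]
gripper_width: 0.0585
```

```bash
python3 st.py;  python3 - <<'E'
from h import *
s=sensors.observe()
im=capture('wrist');cv2.imwrite('pics/w12.png',im)
E
```

```text
24.15 [ 0.4477 -0.1099  0.029 ] xdeg 172.06 F [-0.2 -0.1 -0.7] [ 0.05 -0.03 -0.  ] 0.0585 q [-0.49  0.11  2.14 -0.    0.9  -1.92]
```

View pics/w12.png

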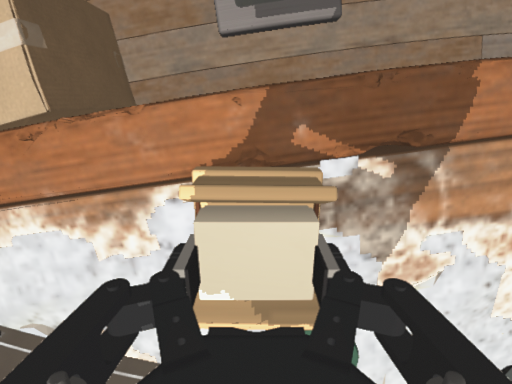

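>>> jog_arm([
  {"fingers": 1,"translation": [0,0,0.005],"spin": 0},
  {"fingers": 1,"translation": [0,0,0.003],"spin": 0},
  {"fingers": 1,"translation": [0,0,0.001],"spin": 0},
  {"fingers": 1,"translation": [0,0,0.001],"spin": 0},
  {"fingers": 1,"translation": [0,0,0],"spin": 0},
])

```text
time_s: 24.82
tool_pos: [0.4481, -0.1102, 0.0196]
orientation: [0.069, 0.998, -0.0, 0.0]
wrist_force: [0.4, -0.5, -0.3]
gripper_width: 0.0586
```

```bash
python3 st.py
```

```text
24.825 [ 0.4481 -0.1102  0.0196] xdeg 172.05 F [ 0.4 -0.5 -0.3] [ 0.01 -0.01 -0.03] 0.0586 q [-0.49  0.13  2.14  0.    0.87 -1.92]
```

>>> jog_arm([
  {"fingers": 1,"translation": [0,0,0.001],"spin": 0},
  {"fingers": 1,"translation": [0,0,0.0006],"spin": 0},
  {"fingers": 1,"translation": [0,0,0],"spin": 0},
])

```text
time_s: 25.2
tool_pos: [0.448, -0.1102, 0.0179]
orientation: [0.069, 0.998, -0.0, -0.0]
wrist_force: [-0.5, -0.6, 0.4]
gripper_width: 0.0588
```

```bash
python3 st.py
```

```text
25.2 [ 0.448  -0.1102  0.0179] xdeg 172.06 F [-0.5 -0.6  0.4] [-0.   -0.02 -0.01] 0.0588 q [-0.49  0.13  2.14 -0.    0.87 -1.92]
```

>>> jog_arm([
  {"fingers": 1,"translation": [0,0,0.0005],"spin": 0},
  {"fingers": 1,"translation": [0,0,0.0004],"spin": 0},
  {"fingers": 1,"translation": [0,0,0],"spin": 0},
])

```text
time_s: 25.58
tool_pos: [0.448, -0.1102, 0.0171]
orientation: [0.069, 0.998, -0.0, -0.0]
wrist_force: [0.4, 1.1, -1.1]
gripper_width: 0.0588
```

```bash
python3 st.py
```

```text
25.575 [ 0.448  -0.1102  0.0171] xdeg 172.06 F [ 0.4  1.1 -1.1] [-0.    0.03 -0.02] 0.0588 q [-0.49  0.13  2.14 -0.    0.87 -1.92]
```

>>> jog_arm([
  {"fingers": 1,"translation": [0,0,0.0005],"spin": 0},
  {"fingers": 1,"translation": [0,0,0],"spin": 0},
])

```text
time_s: 25.82
tool_pos: [0.4481, -0.1102, 0.0168]
orientation: [0.069, 0.998, 0.0, -0.0]
wrist_force: [-1.5, 0.7, 4.1]
gripper_width: 0.0585
```

```bash
python3 st.py
```

```text
25.825 [ 0.4481 -0.1102  0.0168] xdeg 172.06 F [-1.5  0.7  4.1] [0.06 0.27 0.02] 0.0585 q [-0.49  0.14  2.14 -0.    0.87 -1.92]
```

>>> jog_arm([
  {"fingers": -0.7,"translation": [0,0,0],"spin": 0},
  {"fingers": -1,"translation": [0,0,0],"spin": 0},
  {"fingers": -1,"translation": [0,0,0],"spin": 0},
  {"fingers": -1,"translation": [0,0,-0.02],"spin": 0},
  {"fingers": -1,"translation": [0,0,-0.05],"spin": 0},
  {"fingers": -1,"translation": [0,0,-0.06],"spin": 0},
  {"fingers": -1,"translation": [0.02,0,-0.05],"spin": 0},
  {"fingers": -1,"translation": [0,0,0],"spin": 0},
])

```text
time_s: 26.82
tool_pos: [0.4301, -0.1085, 0.2014]
orientation: [0.069, 0.998, -0.002, 0.005]
wrist_force: [-0.4, -0.4, -0.0]
gripper_width: 0.0857
```

```bash
python3 st.py;  python3 - <<'E'
from h import *
s=sensors.observe(); pickle.dump(s,open('s13.pkl','wb'))
im=capture('wrist');cv2.imwrite('pics/w13.png',im)
h=pickle.load(open('holder.pkl','rb'))
cv2.imwrite('pics/w13c.png',cv2.resize(im[140:270,190:320],None,fx=4.5,fy=4.5,interpolation=cv2.INTER_CUBIC))
t=capture('top');cv2.imwrite('pics/t13.png',cv2.resize(t[130:240,130:330],None,fx=4,fy=4))
E
```

```text
26.825 [ 0.4301 -0.1085  0.2014] xdeg 172.05 F [-0.4 -0.4 -0. ] [ 0.03 -0.04 -0.09] 0.0857 q [-0.5  -0.24  2.1  -0.    1.27 -1.94]
```

View pics/w13c.png

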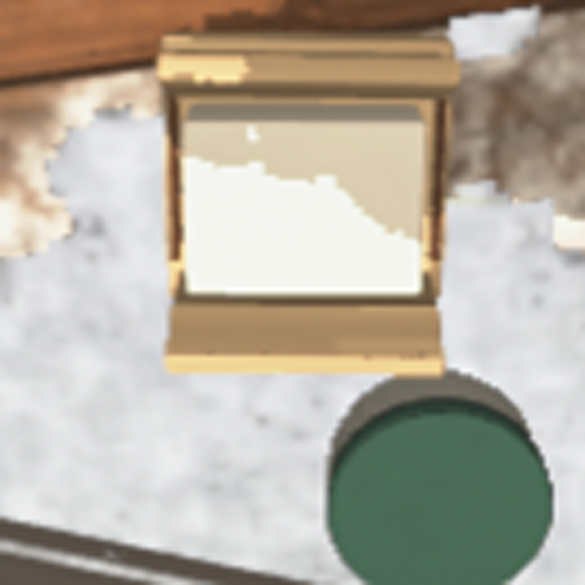

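View pics/t13.png

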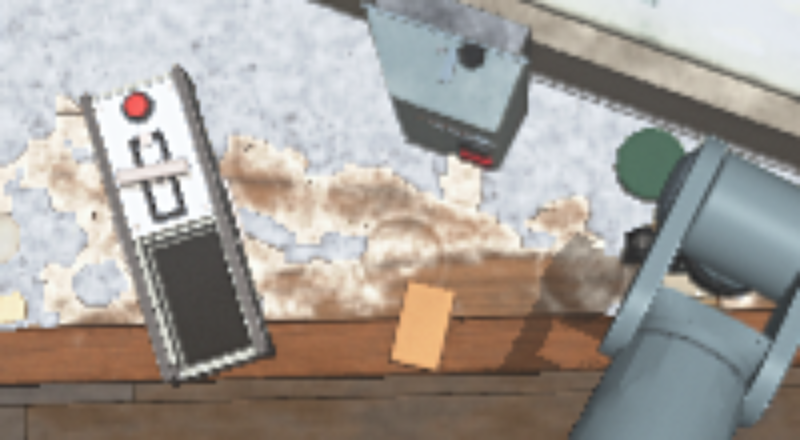

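Run:
```python
from h import *
s=pickle.load(open('s4.pkl','rb')); q=pickle.load(open('chest.pkl','rb'))
im=cv2.imread('pics/w4.png').astype(int)
m=(im[:,:,2]>180)&(im[:,:,1]<90)&(im[:,:,0]<90); m[:, :380]=0; m[230:]=0
uv=np.argwhere(m).mean(0)[::-1]; print(uv,[ (dy,proj('wrist',chest([[0,-20+dy,83]],q),s).round(1).tolist()) for dy in (120,126,128)])
# box in holder
s=pickle.load(open('s13.pkl','rb'))
c=np.array([[184,120],[422,120],[421,296],[188,297]])/4.5+[190,140]-.4
P=[[-23.5,-31,38],[-23.5,31,38],[23.5,31,38],[23.5,-31,38]]
p,r=fit('wrist',P,c,[.447,-.11,-.14],s); print(p,np.degrees(p[2]),r.tolist())
```

```text
[408.3368984  172.77005348] [(120, [[403.5, 173.7]]), (126, [[408.5, 173.7]]), (128, [[410.1, 173.8]])]
[ 0.44811846 -0.11114969 -0.13291952] -7.615727446901648 [[0.63, 0.57], [0.84, 0.32], [0.0, 0.45], [0.11, 0.47]]
```

>>> jog_arm([
  {"fingers": 1,"translation": [0.005,0.05,-0.01],"spin": 0},
  {"fingers": 1,"translation": [0.005,0.058,-0.01],"spin": 0},
  {"fingers": 1,"translation": [0.005,0.058,-0.01],"spin": 0},
  {"fingers": 1,"translation": [0.005,0.058,0],"spin": 0},
  {"fingers": 1,"translation": [0.005,0.058,0],"spin": 0},
  {"fingers": 1,"translation": [0.005,0.058,0],"spin": 0},
  {"fingers": 1,"translation": [0.0,0.058,0],"spin": 0},
  {"fingers": 1,"translation": [0,0.058,0],"spin": 0},
])

```text
time_s: 27.92
tool_pos: [0.4606, 0.3501, 0.2236]
orientation: [0.069, 0.998, -0.001, -0.002]
wrist_force: [0.5, -0.1, 1.1]
gripper_width: 0.0003
```

```bash
python3 st.py;  python3 - <<'E'
from h import *
plan([.50,.345,.23],172,fingers=1)
E
```

```text
27.925 [0.4606 0.3501 0.2236] xdeg 172.08 F [ 0.5 -0.1  1.1] [ 0.01 -0.08  0.01] 0.0003 q [ 0.45  0.09  1.75 -0.    1.31 -0.98]
cur [0.4606 0.3501 0.2236] 172.08 n 1
[{"fingers": 1, "translation": [-0.0397, 0.0004, -0.0065], "spin": 0.08}]
```

>>> jog_arm([
  {"fingers": 1,"translation": [-0.02,0,-0.003],"spin": -8},
  {"fingers": 1,"translation": [-0.02,0,-0.003],"spin": -8},
  {"fingers": 1,"translation": [0,0,0],"spin": -8.2},
  {"fingers": 1,"translation": [0,0,0],"spin": 0},
  {"fingers": 1,"translation": [0,0,0],"spin": 0},
])

```text
time_s: 28.55
tool_pos: [0.5007, 0.3454, 0.2309]
orientation: [-0.14, 0.99, -0.0, -0.001]
wrist_force: [0.1, 0.2, -0.1]
gripper_width: 0.0003
```

```bash
python3 st.py;  python3 - <<'E'
from h import *
s=sensors.observe(); pickle.dump(s,open('s14.pkl','wb'))
im=capture('wrist');cv2.imwrite('pics/w14.png',im)
q=pickle.load(open('chest.pkl','rb'))
print(proj('wrist',chest([[0,34,112],[0,48,112],[0,108,83],[-34,-127,60],[34,-127,60],[34,-7,60],[-34,-7,60]],q),s).round(1).tolist())
E
```

```text
28.55 [0.5007 0.3454 0.2309] xdeg -163.85 F [ 0.1  0.2 -0.1] [ 0.02 -0.01 -0.03] 0.0003 q [ 0.42  0.15  1.67 -0.    1.33 -1.43]
[[259.9, 213.6], [259.9, 226.0], [259.5, 260.4], [291.8, 51.8], [227.0, 51.9], [230.2, 163.7], [288.5, 163.6]]
```

View pics/w14.png

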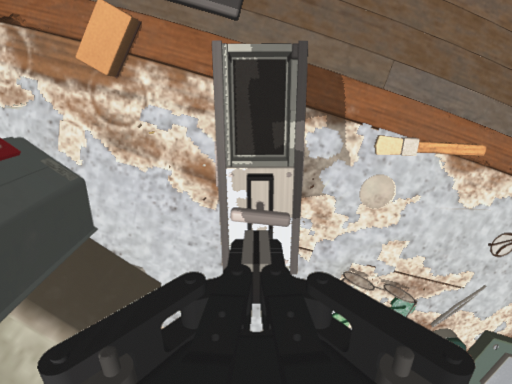

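Run:
```python
from h import *
q=pickle.load(open('chest.pkl','rb'))
w=chest([[0,13,0]],q)[0]; print(w)
plan([w[0],w[1],.16],196.3,fingers=1)
```

```text
[0.50989523 0.35121387 0.        ]
cur [0.5009 0.3455 0.2314] -163.83 n 2
[{"fingers": 1, "translation": [-0.0052, 0.0015, 0.0357], "spin": -0.06}, {"fingers": 1, "translation": [-0.0052, 0.0015, 0.0357], "spin": -0.06}]
```

>>> jog_arm([
  {"fingers": 1,"translation": [-0.005,0.0015,0.0357],"spin": 0},
  {"fingers": 1,"translation": [-0.005,0.0015,0.0357],"spin": 0},
  {"fingers": 1,"translation": [0,0,0.035],"spin": 0},
  {"fingers": 1,"translation": [0,0,0.026],"spin": 0},
  {"fingers": 1,"translation": [0,0,0],"spin": 0},
  {"fingers": 1,"translation": [0,0,0],"spin": 0},
])

```text
time_s: 29.35
tool_pos: [0.5108, 0.3516, 0.1014]
orientation: [-0.141, 0.99, 0.0, 0.001]
wrist_force: [-0.1, -0.4, -0.7]
gripper_width: -0.0003
```

```bash
python3 st.py
```

```text
29.35 [0.5108 0.3516 0.1014] xdeg -163.77 F [-0.1 -0.4 -0.7] [-0.03 -0.02 -0.01] -0.0003 q [ 0.42  0.32  1.72 -0.    1.1  -1.43]
```

>>> jog_arm([
  {"fingers": 1,"translation": [-0.003,0,0.004],"spin": 0},
  {"fingers": 1,"translation": [-0.003,0,0],"spin": 0},
  {"fingers": 1,"translation": [-0.002,0,0],"spin": 0},
  {"fingers": 1,"translation": [-0.001,0,0],"spin": 0},
  {"fingers": 1,"translation": [0,0,0],"spin": 0},
])

```text
time_s: 29.98
tool_pos: [0.5182, 0.3537, 0.0961]
orientation: [-0.141, 0.99, -0.0, -0.001]
wrist_force: [-4.3, -2.2, 2.1]
gripper_width: -0.0
```

```bash
python3 st.py
```

```text
29.975 [0.5182 0.3537 0.0961] xdeg -163.74 F [-4.3 -2.2  2.1] [-0.23  0.6  -0.04] -0.0 q [ 0.42  0.34  1.7   0.    1.1  -1.44]
```

>>> jog_arm([
  {"fingers": 1,"translation": [-0.001,0,0],"spin": 0},
  {"fingers": 1,"translation": [-0.001,0,0],"spin": 0},
  {"fingers": 1,"translation": [0,0,0],"spin": 0},
])

```text
time_s: 30.35
tool_pos: [0.5185, 0.3537, 0.095]
orientation: [-0.141, 0.99, -0.001, -0.003]
wrist_force: [-8.5, -2.9, 3.5]
gripper_width: -0.0001
```

```bash
python3 st.py
```

```text
30.35 [0.5185 0.3537 0.095 ] xdeg -163.73 F [-8.5 -2.9  3.5] [-0.44  1.2  -0.06] -0.0001 q [ 0.42  0.35  1.7   0.    1.1  -1.44]
```

>>> jog_arm([
  {"fingers": 1,"translation": [0.003,0,0],"spin": 0},
  {"fingers": 1,"translation": [0.006,0,0],"spin": 0},
  {"fingers": 1,"translation": [0,0,-0.04],"spin": 0},
  {"fingers": 1,"translation": [0,0,-0.06],"spin": 0},
  {"fingers": 1,"translation": [0.02,0,-0.05],"spin": 0},
  {"fingers": 1,"translation": [0.04,0,-0.03],"spin": 0},
  {"fingers": 1,"translation": [0,0,0],"spin": 0},
  {"fingers": 1,"translation": [0,0,0],"spin": 0},
])

```text
time_s: 31.35
tool_pos: [0.4545, 0.3349, 0.2757]
orientation: [-0.141, 0.99, -0.0, 0.0]
wrist_force: [0.8, -1.1, -1.4]
gripper_width: -0.0001
```

```bash
python3 st.py;  python3 - <<'E'
from h import *
cv2.imwrite('pics/w15.png',capture('wrist'))
t=capture('top');cv2.imwrite('pics/t15.png',cv2.resize(t[130:240,130:330],None,fx=4,fy=4))
E
```

```text
31.35 [0.4545 0.3349 0.2757] xdeg -163.75 F [ 0.8 -1.1 -1.4] [ 0.04  0.   -0.  ] -0.0001 q [ 0.43  0.01  1.73 -0.    1.4  -1.42]
```

View pics/t15.png

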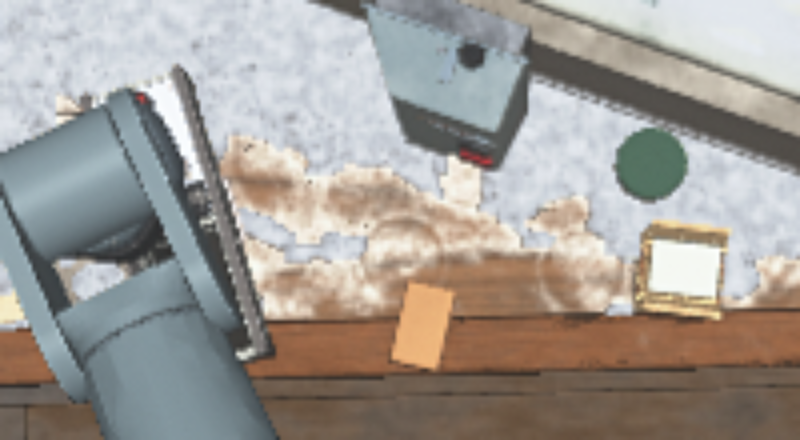

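View pics/w15.png

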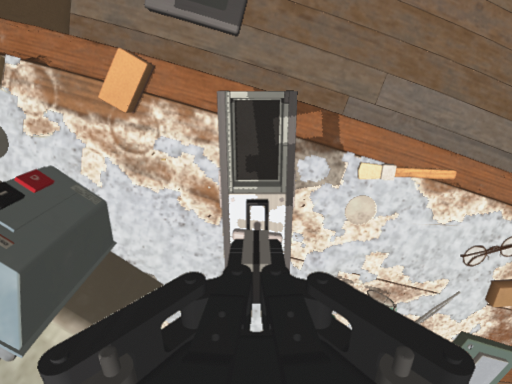

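The white box sits in the holder, at about (685,267) in the enlarged top view. The bay is empty, the cover is open, and the arm is touching nothing.

```bash
python3 -c "
from workcell import close_job
print(close_job())"
```

```text
the job is handed in; nothing more can be done
None
```

The white box is now flat on the holder floor between the cheeks, and the job was handed in at about 31 s. I pressed the button until the handle popped up and turned the handle counterclockwise to its stop. I slid the cover open and lifted the box out across its width. Then I put it down on the bare bench, took it by its two ends and lowered it into the holder.

- **Box in the holder:** it touched the floor with about 4 N. Its fitted position is within about 2 mm and 0.5° of the holder's, inside the cheeks and lips.
- **Cover:** the pictures disagreed with the push force, suggesting it was about 2 mm short of fully open. I pushed the handle again with the shut fingers; it stopped against about 9 N with almost no movement, so it is at its stop.
- **Forces:** setting the box down on the bench peaked at about 21 N at the wrist. That was firmer than I meant, but below the limits.
- **Other things:** in the last pictures the sanding block, tin, brush and lens blank stood where they were. I did not check the screwdriver or the brown card box there. The arm was clear, with no contact force.

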